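Lever up the leaning book press and slip its packing strip back under

TASK

The small red book press leans forward because the packing strip has come out from under its front rail. Lever the press's front edge up with the pry bar over the fulcrum block, let the handle rest on the desk so that the bar holds the press up by itself, and slip the wooden strip lengthwise under the front rail beside the bar until its end is through to the rail's far side. Then ease the press down gently onto the strip so that it stands level and lay the bar flat on the desk, clear of press and block; do not push or lift the press with the gripper, shove it along, or disturb the other things on the desk.

Things in the scene. Friction and masses are not known exactly. Their poses are not given: they have to be found in the camera images.
- press: Small red book press, 4 kg, one rigid loose piece to 285 mm high: base plate 200 (x) x 200 (y) x 10 mm, uprights, screw, platen, a blue notebook clamped in it. Origin: middle of the plate at desk level when level. x front (robot side) to rear, y left, z up. Plate underside z = 29 mm, front edge x = -100. At the start it leans forward 0.062 rad, front rail on the desk; lifting its front edge takes about 16 N.
- press_lip (a point): Middle of the lower front edge of the press's base plate: (-100, 0, 29) mm in the press frame. At the start there is an open gap of about 18 mm between this edge and the desk; 29 mm when level. The plate projects 35 mm in front of the front rail.
- press_rail (a point): Middle of the underside of the front rail: (-55, 0, 8) mm in the press frame. The rail is 20 mm wide (x = -65 to -45) and 190 mm long along y, 21 mm deep under the plate. On the desk at the start, 8 mm up when level. The rear rail still has its 8 mm packing (x = 65 to 95, down to z = 0).
- block: Fulcrum block, loose, already in front of the press: its centre about 40 mm before the plate's front edge, 35 to 65 mm to the right (-y) of the press's middle. Beech base 40 (x) x 50 (y) x 16 mm; on it a steel rod of radius 8 mm along y, 46 mm long, axis at z = 19, top 27 mm above the desk. Origin: centre of its underside; x towards the press.
- bar: Straight steel pry bar 400 x 24 x 12 mm, 0.85 kg, lying flat, handle end painted yellow. Origin: middle of its underside; x towards the tip (+200), handle end at -200 mm. Underside straight; the last 20 mm are 4 mm thick, the 60 mm before taper up to 12. Centre of mass about 16 mm behind the origin. Over the block, its tip 8 to 20 mm under the plate's edge, its own weight tips the handle down and holds the press up.
- bar_tip (a point): Middle of the lower edge of the bar's tip: (200, 0, 0) mm in the bar frame. With the bar over the block, the tip under the plate and the handle end down on the desk, the press's front rail is about 13 mm off the desk.
- strip: Packing strip of pale wood, 140 (x) x 30 (y) x 8 mm, 30 g, lying flat on the desk. Origin: centre of its underside, x along its length. Either end may go in first; the rest may stick out in front of the press.
- strip_a (a point): End of the strip at x = +70 mm, middle of its lower edge.
- strip_b (a point): End of the strip at x = -70 mm, middle of its lower edge.
- jar: Bystander: glass jar 72 mm across and 90 mm tall, brushes standing in it to 195 mm. Origin: centre of its underside.
- gesso: Bystander: white tub with a blue label, 84 mm across, 95 mm tall. Origin: centre of its underside.
- glue: Bystander: white glue stick standing up, 30 mm across, 100 mm tall, red cap. Origin: centre of its underside.
- notebook: Bystander: ring-bound notebook with a yellow cover, 152 x 107 x 15 mm, lying flat. Origin: centre of its underside.
- eraser: Bystander: white eraser 56 x 24 x 13 mm. Origin: centre of its underside.
- tin: Bystander: round brass pin tin, 64 mm across, 22 mm tall. Origin: centre of its underside.
- tape: Bystander: ring of red craft tape lying flat, 60 mm across, 24 mm tall. Origin: centre of its underside.
Not all that is in view belongs to the job. Several things look just like the block: the one meant starts nearest to the robot's base.

How it is judged (in metres and radians):
On the way, in this order (a step that is already met when the one before it is completed fails the run):
1. the bar, over the block, has levered the press's front rail more than 9.5 mm off the desk (contact force between bar and press above 2 N and contact force between bar and block above 2 N and height (world z) of press_rail above 0.0095 m), for 0.2 s.
2. the strip's end is through under the front rail while the bar holds the press up by itself, no finger on it (all of step 1 and ((x of strip_a in the frame of press between -0.051 and 0.062 m and y of strip_a in the frame of press between -0.085 and 0.085 m) or (x of strip_b in the frame of press between -0.051 and 0.062 m and y of strip_b in the frame of press between -0.085 and 0.085 m)) and angle between the x axis of strip and the x axis of press, either way round below 0.4 rad and contact force between the fingers and bar below 0.2 N), for 0.1 s.
At the end, for the whole second after the job is handed in: Strip lengthwise (within 0.4 rad) under the front rail, its end no more than 6 mm short of the rail's far side and short of the rear rail; press resting on it, level within 0.02 rad; bar lying flat on the desk, touching neither press nor block; all at rest (((x of strip_a in the frame of press between -0.051 and 0.062 m and y of strip_a in the frame of press between -0.085 and 0.085 m) or (x of strip_b in the frame of press between -0.051 and 0.062 m and y of strip_b in the frame of press between -0.085 and 0.085 m)) and angle between the x axis of strip and the x axis of press, either way round below 0.4 rad and angle between press's own z axis and vertical below 0.02 rad and contact force between strip and press above 3 N and contact force between bar and press below 0.1 N and contact force between bar and block below 0.1 N and height (world z) of each of bar, bar_tip below 0.014 m and angle between the z axis of bar and the z axis of press, either way round below 0.15 rad and linear speed of each of press, bar, strip below 0.02 m/s).
It fails at once if the robot pushes the press (over 5 N) (contact force between any of the fingers, the arm and press above 5 N).
It fails at once if the press is shoved along by more than 30 mm (distance of press from where it was at the start of the episode above 0.03 m).
It fails at once if the press is dropped or jolted (faster than 0.25 m/s) (linear speed of press above 0.25 m/s).
It fails at once if a bystander is moved by more than 30 mm (distance of any of jar, gesso, glue, notebook, eraser, tin, tape from where it was at the start of the episode above 0.03 m).
It also fails if it takes over 72 s, if anything falls off the work surface, if the arm or the gripper's body presses on something with over 40 N, if the wrist force passes 120 N, or if a joint passes its speed limit or range.

ROBOT

A 6-joint arm with a two-finger parallel gripper is mounted at the origin on the work surface. World frame = base frame: x ahead of the robot, y to its left, z up, the work surface at z = 0. Lengths are in mm, angles in rad, forces in N, time in s.
With the tool pointing down it reaches from about 275 to 1000 mm from the base axis. Payload 8.4 kg.
Tool frame: the origin (TCP) lies between the finger pads; the fingertips stand 8 mm ahead of it and the grasp point (between the pads) lies 11 mm behind it (tcp_to_tips is the distance from the TCP to the fingertips, in mm); z points along the fingers, y is the line along which they close (so a half turn about z gives the same grasp; the last joint's range is limited). The gripper opens to 85 mm and grips with 20 to 120 N. Pads are 22 mm wide; open, the fingers measure 114 mm over their backs; the gripper's body (76 mm by 85 mm) begins 54 mm behind the grasp point. The pads swing forward as they close: fully open they stand 13 mm farther back than shut.
Start: joints at [1.271, 0.353, 1.633, -0, 1.155, -0.002], TCP at [183.385, 597.493, 215.981] pointing down, gripper open.
Joint ranges: [-2.63, 2.63], [-0.92, 2.1], [0.06, 2.66], [-1.3, 4.44], [0, 2.69], [-3.02, 3.02]. Speed limits (rad/s): [2.22, 2.22, 2.79, 3.14, 3.14, 3.14].

INTERFACE

Orientations are given as [roll, pitch, yaw] about the fixed x, y, z axes, in that order (R = Rz(yaw) Ry(pitch) Rx(roll)).
In Python, from rig import * gives the robot as it stands.
- The arm moves only by the tool step_arm, never from a script. Its argument "motion" is a list of rows, each an object with "claw": the finger opening in mm, from 0 to 85.4; "delta_pos": the shift along the tool's x, y, z in mm, a list of three; "turn": the turn about the tool's z in rad. In form: [{"claw": claw, "delta_pos": [dx, dy, dz], "turn": turn}, ...]. A call has 1 to 8 rows; each row shifts and turns the commanded pose from where the row before left it, along the tool's axes as they then stand; what a row does not reach is not made up. A row lasts 1/12 s, in which the tool goes at most 41.7 mm and 7.16 degrees, less where a joint would pass 70% of its speed; a pose out of reach is approached as far as the arm can. A call is refused whole if a number of a shift passes 41.7 or a number of a turn 0.125, either way. A call with a gripper value outside its range is refused whole. The fingers move at their own pace and stop on an object; "force" is the grip in N (left out, the last holds). Time passes only in rows, so rows that do not move let the fingers close. It gives the time, the measured TCP pose, the force, the opening and the grip force at its end, in the units of the state.
- sense(): the state, without advancing time (a new reading comes with each control period).
- grab_frame(name): name is "side" or "top"; returns a dict with "img" (480x640x3 uint8, red, green, blue), "vertical_fov" (degrees; the focal length in pixels is half the picture's height over the tangent of half this angle, whatever the lens; pixels are square), "cx", "cy" (the principal point, pixels), "D" ([k1, k2, p1, p2, k3] as OpenCV has them; the pictures are not rectified), "R" (3x3) and "t" (3): a world point X has camera coordinates R X + t. Camera axes: x right, y down, z forward; pixel columns grow to the right and rows downward; lengths in mm; the calibration is good to about 2 mm. A picture is of the moment at which its call begins. There is no depth.
- sign_off(): hands the job in; it is judged then, once.
The state is a dict: "clock": time; "qpos": joint angles; "qvel": joint speeds; "joint_efforts": joint torques, N m; "eef_pos": TCP position; "tcp_rot": TCP orientation; "contact_force": force on the tool from outside, world axes, zero at the start; "wrist_torque": the same for the moment, N m; "opening": opening from 0.0 (shut) to 1.0 (fully open); "grasp_force": force on a finger pad.
Only numpy, scipy, OpenCV 4.12 (cv2) and the standard library are available. Lean on these libraries where they do the work, as an engineer would, in place of code of your own. Each camera call takes 0.05 s, during which the arm holds its last target. There are 200 camera calls.

## Working session

There is one attempt and no reset: what is moved stays moved. The work goes in short steps, Python scripts to look and compute and a tool call to move; the robot and the scene stay as the last step left them, time stands still between calls to the robot, and variables do not carry over. Pictures are saved under pics/ and viewed, at most 10 in all, crops included, and the job is handed in when it is done.

Besides the shell and the picture viewer there is one more tool, called after ">>>" in YAML: its name, and indented under it one key for each argument. step_arm: Moves the arm, as the interface text tells. Its arguments: {"type":"object","properties":{"motion":{"type":"array","items":{"type":"object","properties":{"claw":{"type":"number"},"delta_pos":{"type":"array","items":{"type":"number"}},"turn":{"type":"number"}}}},"force":{"type":"number"}},"required":["motion"]}

```bash
mkdir -p pics; cat > h.py <<'E'
from rig import *
import numpy as np, cv2
def K(f):
    F=240/np.tan(np.radians(f["vertical_fov"])/2)
    return np.array([[F,0,f["cx"]],[0,F,f["cy"]],[0,0,1.]])
def snap(n,fn):
    f=grab_frame(n); np.savez('pics/'+fn+'.npz',**{k:np.array(v) for k,v in f.items()})
    cv2.imwrite('pics/'+fn+'.png',f["img"][:,:,::-1]); return f
def load(fn): 
    d=np.load('pics/'+fn+'.npz'); return {k:d[k] for k in d}
def px2w(f,pts,z=0):
    p=cv2.undistortPoints(np.array(pts,float).reshape(-1,1,2),K(f),np.array(f["D"],float)).reshape(-1,2)
    R=np.array(f["R"]);C=-R.T@np.array(f["t"]); d=np.c_[p,np.ones(len(p))]@R
    return C+d*((z-C[2])/d[:,2])[:,None]
def w2px(f,X):
    return cv2.projectPoints(np.array(X,float).reshape(-1,1,3),cv2.Rodrigues(np.array(f["R"]))[0],np.array(f["t"],float),K(f),np.array(f["D"],float))[0].reshape(-1,2)
E
python3 - <<'E'
from h import *
for n in("top","side"):
    f=snap(n,n+'0'); print(n,f["vertical_fov"],-np.array(f["R"]).T@np.array(f["t"]))
s=sense();print(s)
E
```

```text
top 44.164042519036244 [ 413.63946039   14.56389013 1847.47134567]
side 43.75259881823123 [-176.24464774 -958.65155912  999.14346002]
{'clock': 0.1, 'qpos': array([ 1.27061476e+00,  3.53611442e-01,  1.63408030e+00,  3.12985716e-05,
        1.15519846e+00, -2.38502757e-03]), 'qvel': array([ 0.00077716,  0.00075282, -0.00249891, -0.00093959,  0.00094914,
       -0.00025824]), 'joint_efforts': array([-3.34180286e-04, -6.06364775e+01, -3.42817998e+01, -2.33865791e-05,
        3.85793115e-03, -1.46833918e-05]), 'eef_pos': array([183.22895015, 597.05615089, 215.30765005]), 'tcp_rot': array([-3.14029518e+00, -3.17124553e-05,  2.84378344e+00]), 'contact_force': array([ 0.17227972, -1.16110528, -0.51946311]), 'wrist_torque': array([-0.00775717,  0.02084046,  0.02012817]), 'grasp_force': 0.0, 'opening': 1.0009398405012988}
```

View pics/top0.png

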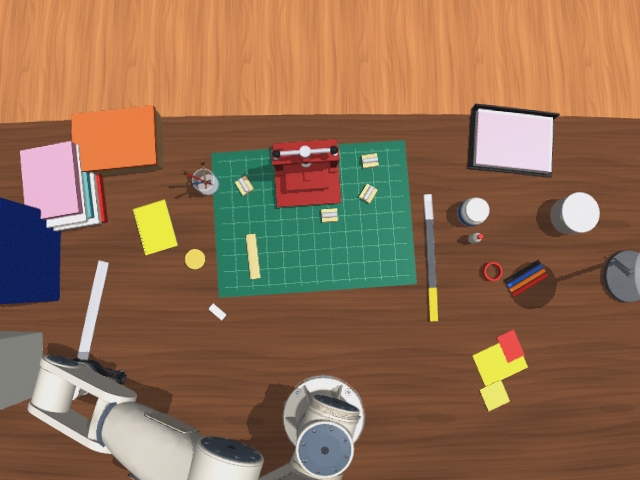

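View pics/side0.png

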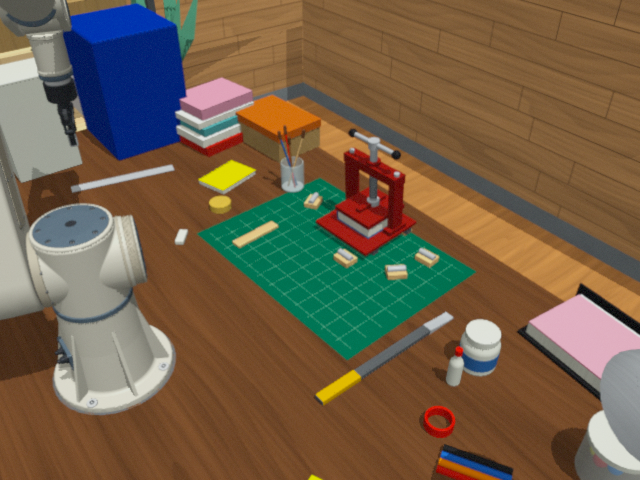

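The top picture shows the press at (306,175), the strip at (253,256) and the pry bar from (429,195) to (433,320), yellow handle towards the robot. The white ruler at (95,310) is a decoy.
Block look-alikes in the top view are (329,215), (368,193), (370,160) and (244,185). The one at (329,215) fits: it is nearest the base, just in front of the press and to its right. I'll confirm it in an enlarged crop.

```bash
python3 - <<'E'
from h import *
f=load('top0');im=f["img"][:,:,::-1]
c=cv2.resize(im[140:330,235:445],None,fx=3.6,fy=3.15*1.0,interpolation=cv2.INTER_CUBIC)
c=cv2.resize(im[140:325,235:445],None,fx=3.2,fy=3.2,interpolation=cv2.INTER_CUBIC)
cv2.imwrite('pics/crop0.png',c)
print(px2w(f,[[329,215],[368,193],[370,160],[244,185]],20)[:,:2].round())
hsv=cv2.cvtColor(f["img"],cv2.COLOR_RGB2HSV)
def rect(m,z,name):
    n,l,s,cc=cv2.connectedComponentsWithStats(m.astype(np.uint8))
    for i in range(1,n):
        if s[i,4]>60:
            p=np.argwhere(l==i)[:,::-1].astype(np.float32)
            w=px2w(f,p,z)[:,:2].astype(np.float32)
            r=cv2.minAreaRect(w); print(name,cc[i].round(1),s[i,4],np.round(r[0],1),np.round(r[1],1),round(r[2],2))
H,S,V=[hsv[:,:,i].astype(int) for i in range(3)]
# strip: pale in ROI
roi=np.zeros(H.shape,bool);roi[225:285,240:268]=1
rect(roi&(H<35)&(V>150),8,'strip')
roi[:]=0;roi[200:228,315:345]=1
rect(roi&((H<35)|(H>100)|(S<60))&(V>110),20,'block')
roi[:]=0;roi[185:330,418:445]=1
rect(roi&(S<75)&(V>75)|roi&(H>20)&(H<35)&(V>180),12,'bar')
roi[:]=0;roi[188:215,268:350]=1
rect(roi&((H<8)|(H>172))&(S>150)&(V>90),35,'lip')
E
```

```text
[[ 625.  -22.]
 [ 693. -145.]
 [ 798. -153.]
 [ 722.  243.]]
strip [252.5 256. ] 440 [500.3 217. ] [139.   30.7] 6.3
block [326.9 201.3] 93 [667.6 -19.7] [81.1  9.4] 89.55
block [329.2 214.9] 211 [625.3 -23. ] [40.8 50.4] 3.97
bar [430.6 255.8] 1038 [ 493.1 -339.3] [395.9  28.8] 1.67
lip [306.5 196. ] 1077 [680.1  42.4] [198.3  56.3] 89.51
```

View pics/crop0.png

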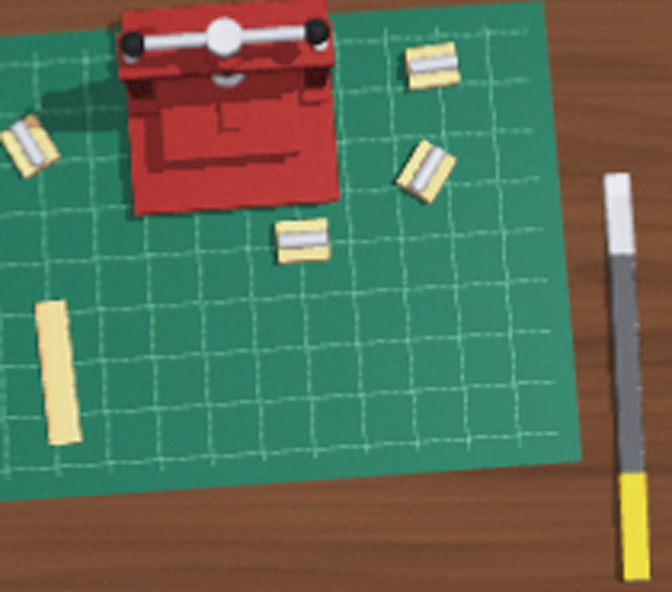

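The crop confirms the block: it sits just in front of the press, at crop (302,241), right of the middle and parallel to the front edge. The press is yawed about +4°. Next I'll work out the press frame and set off for the bar.

```bash
python3 - <<'E'
from h import *
f=load('top0')
H,S,V=[x.astype(int) for x in cv2.split(cv2.cvtColor(f["img"],cv2.COLOR_RGB2HSV))]
m=((H<8)|(H>172))&(S>130)&(V>70)
P=[]
for c in range(280,339):
    r=np.where(m[185:222,c])[0]
    P.append([c,185+r.max()+.5])
P=np.array(P); w=px2w(f,P,25)[:,:2]
vx,vy,x0,y0=cv2.fitLine(w.astype(np.float32),cv2.DIST_HUBER,0,.01,.01).ravel(); print('edge dir',vx,vy,'at',x0,y0,'yaw',np.arctan(-vx/vy))
r=np.where(m[195])[0];print('cols row200',[ (np.where(m[k,265:350])[0].min()+265,np.where(m[k,265:350])[0].max()+265) for k in(185,190,195,200)])
print(px2w(f,[[276.5,200],[340.5,198]],28)[:,:2])
def bar(lo,hi,mm):
    p=np.argwhere(mm)[:,::-1]; p=p[(p[:,0]>418)&(p[:,0]<445)&(p[:,1]>=lo)&(p[:,1]<hi)]
    return px2w(f,p,9)[:,:2]
b=bar(185,330,((S<75)&(V>75))|((H>20)&(H<35)&(V>180)))
print('tip/handle x',b[:,0].min(),b[:,0].max())
for a in range(300,690,40):
    q=b[(b[:,0]>a)&(b[:,0]<a+15)]; print(a+7,q[:,1].mean().round(1),np.ptp(q[:,1]).round(1))
E
```

```text
edge dir 0.0630294 -0.99801165 at 657.65826 41.417347 yaw 0.063071206
cols row200 [(np.int64(276), np.int64(339)), (np.int64(276), np.int64(339)), (np.int64(276), np.int64(339)), (np.int64(277), np.int64(340))]
[[672.55610299 140.2812804 ]
 [677.1441696  -58.51168048]]
tip/handle x 295.3116870516744 691.0446691893505
307 -345.1 22.3
347 -343.2 25.2
387 -343.9 22.3
427 -340.3 22.4
467 -341.7 22.4
507 -339.5 22.5
547 -338.2 25.6
587 -337.7 22.6
627 -335.8 28.8
667 -335.5 25.7
```

>>> step_arm:
  motion:
    - {"claw": 50,"delta_pos": [0,0,0],"turn": 0.12}
    - {"claw": 50,"delta_pos": [0,0,0],"turn": 0.12}
    - {"claw": 50,"delta_pos": [0,0,0],"turn": 0.12}
    - {"claw": 50,"delta_pos": [0,0,0],"turn": 0.12}
    - {"claw": 50,"delta_pos": [0,0,0],"turn": 0.12}
    - {"claw": 50,"delta_pos": [0,0,0],"turn": 0.12}
    - {"claw": 50,"delta_pos": [0,0,0],"turn": 0.12}
    - {"claw": 50,"delta_pos": [0,0,0],"turn": 0.12}

```text
clock: 0.77
eef_pos: [183.3, 597.2, 215.5]
tcp_rot: [-3.141, 0.001, 1.878]
contact_force: [-0.0, -0.2, -0.2]
opening: 0.582
grasp_force: 0.0
```

>>> step_arm:
  motion:
    - {"claw": 50,"delta_pos": [0,0,0],"turn": 0.1}
    - {"claw": 50,"delta_pos": [0,0,0],"turn": 0.1}
    - {"claw": 50,"delta_pos": [0,0,0],"turn": 0.107}
    - {"claw": 50,"delta_pos": [-35,35,0],"turn": 0}
    - {"claw": 50,"delta_pos": [-35,35,0],"turn": 0}
    - {"claw": 50,"delta_pos": [-35,35,0],"turn": 0}
    - {"claw": 50,"delta_pos": [-35,35,0],"turn": 0}
    - {"claw": 50,"delta_pos": [-35,35,0],"turn": 0}

```text
clock: 1.43
eef_pos: [332.4, 449.4, 215.7]
tcp_rot: [-3.141, 0.0, 1.577]
contact_force: [0.9, -0.7, 0.1]
opening: 0.585
grasp_force: 0.0
```

>>> step_arm:
  motion:
    - {"claw": 50,"delta_pos": [-35,5,0],"turn": 0}
    - {"claw": 50,"delta_pos": [-35,0,0],"turn": 0}
    - {"claw": 50,"delta_pos": [-35,0,0],"turn": 0}
    - {"claw": 50,"delta_pos": [-35,0,0],"turn": 0}
    - {"claw": 50,"delta_pos": [-35,0,0],"turn": 0}
    - {"claw": 50,"delta_pos": [-35,0,0],"turn": 0}
    - {"claw": 50,"delta_pos": [-35,0,0],"turn": 0}
    - {"claw": 50,"delta_pos": [-35,0,0],"turn": 0}

```text
clock: 2.1
eef_pos: [337.7, 169.5, 215.8]
tcp_rot: [-3.142, 0.0, 1.577]
contact_force: [1.0, 0.3, -0.4]
opening: 0.582
grasp_force: 0.0
```

>>> step_arm:
  motion:
    - {"claw": 50,"delta_pos": [-35,0,0],"turn": 0}
    - {"claw": 50,"delta_pos": [-35,0,0],"turn": 0}
    - {"claw": 50,"delta_pos": [-35,0,0],"turn": 0}
    - {"claw": 50,"delta_pos": [-35,0,0],"turn": 0}
    - {"claw": 50,"delta_pos": [-35,0,0],"turn": 0}
    - {"claw": 50,"delta_pos": [-35,0,0],"turn": 0}
    - {"claw": 50,"delta_pos": [-35,0,0],"turn": 0}
    - {"claw": 50,"delta_pos": [-35,0,0],"turn": 0}

```text
clock: 2.77
eef_pos: [339.3, -110.6, 216.1]
tcp_rot: [3.141, 0.0, 1.577]
contact_force: [1.2, 0.2, 0.4]
opening: 0.586
grasp_force: 0.0
```

>>> step_arm:
  motion:
    - {"claw": 50,"delta_pos": [-35,0,0],"turn": 0}
    - {"claw": 50,"delta_pos": [-35,0,0],"turn": 0}
    - {"claw": 50,"delta_pos": [-35,0,0],"turn": 0}
    - {"claw": 50,"delta_pos": [-35,0,0],"turn": 0}
    - {"claw": 50,"delta_pos": [-35,0,0],"turn": 0}
    - {"claw": 50,"delta_pos": [-30,0,0],"turn": 0.12}

```text
clock: 3.27
eef_pos: [340.7, -316.1, 215.8]
tcp_rot: [3.142, 0.0, 1.458]
contact_force: [0.4, 0.8, 0.2]
opening: 0.587
grasp_force: 0.0
```

>>> step_arm:
  motion:
    - {"claw": 50,"delta_pos": [0,0,0],"turn": 0.12}
    - {"claw": 50,"delta_pos": [0,0,0],"turn": 0.12}
    - {"claw": 50,"delta_pos": [0,0,0],"turn": 0.12}
    - {"claw": 50,"delta_pos": [0,0,0],"turn": 0.12}
    - {"claw": 50,"delta_pos": [0,0,0],"turn": 0.12}
    - {"claw": 50,"delta_pos": [0,0,0],"turn": 0.12}
    - {"claw": 50,"delta_pos": [0,0,0],"turn": 0.12}
    - {"claw": 50,"delta_pos": [0,0,0],"turn": 0.12}

```text
clock: 3.93
eef_pos: [341.0, -313.7, 215.7]
tcp_rot: [-3.141, 0.0, 0.491]
contact_force: [0.1, -0.1, -0.6]
opening: 0.583
grasp_force: 0.0
```

>>> step_arm:
  motion:
    - {"claw": 50,"delta_pos": [0,0,0],"turn": 0.12}
    - {"claw": 50,"delta_pos": [0,0,0],"turn": 0.12}
    - {"claw": 50,"delta_pos": [0,0,0],"turn": 0.12}
    - {"claw": 50,"delta_pos": [0,0,0],"turn": 0.105}
    - {"claw": 50,"delta_pos": [22,30,0],"turn": 0}
    - {"claw": 50,"delta_pos": [0,0,40],"turn": 0}
    - {"claw": 50,"delta_pos": [0,0,40],"turn": 0}
    - {"claw": 50,"delta_pos": [0,0,40],"turn": 0}

```text
clock: 4.6
eef_pos: [364.6, -343.7, 95.0]
tcp_rot: [3.14, -0.001, 0.032]
contact_force: [-0.2, 0.3, 0.1]
opening: 0.584
grasp_force: 0.0
```

```bash
python3 - <<'E'
from h import *
f=snap('side','s1');g=snap('top','t1')
a=cv2.resize(f["img"][280:430,270:470],None,fx=3,fy=3,interpolation=2)[:,:,::-1]
cv2.imwrite('pics/c1.png',a)
s=sense();print(s['eef_pos'],s['tcp_rot'],s['qpos'])
E
```

```text
[ 360.57663024 -339.85175503   90.75438217] [-3.13372816  0.00776703  0.03175811] [-7.58853502e-01  3.26186663e-01  2.00610621e+00  1.56705187e-05
  8.20353094e-01  7.80204509e-01]
```

View pics/c1.png

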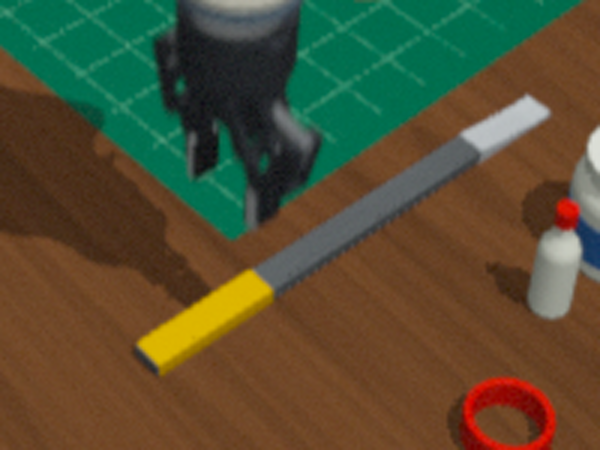

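The crop shows the gripper above the bar and lined up with its handle. The yellow end is at crop (150,360) and the tip at (540,105).

>>> step_arm:
  motion:
    - {"claw": 50,"delta_pos": [0,0,30],"turn": 0}
    - {"claw": 50,"delta_pos": [0,0,25],"turn": 0}
    - {"claw": 50,"delta_pos": [0,0,0],"turn": 0}
    - {"claw": 50,"delta_pos": [0,0,0],"turn": 0}

```text
clock: 5.03
eef_pos: [364.2, -343.2, 42.0]
tcp_rot: [-3.141, 0.001, 0.032]
contact_force: [0.3, 0.6, -0.3]
opening: 0.583
grasp_force: 0.0
```

```bash
python3 - <<'E'
from h import *
for i in range(2):
    s=sense();print(s['eef_pos'],s['tcp_rot'],s['contact_force'])
E
```

```text
[ 364.17197598 -343.18929593   42.02048104] [-3.14084857e+00  7.46067325e-04  3.18852670e-02] [ 0.2779643   0.56382026 -0.33213302]
[ 364.17197598 -343.18929593   42.02048104] [-3.14084857e+00  7.46067325e-04  3.18852670e-02] [ 0.2779643   0.56382026 -0.33213302]
```

>>> step_arm:
  motion:
    - {"claw": 50,"delta_pos": [0,0,16],"turn": 0}
    - {"claw": 50,"delta_pos": [0,0,15],"turn": 0}
    - {"claw": 10,"delta_pos": [0,0,0],"turn": 0}
    - {"claw": 10,"delta_pos": [0,0,0],"turn": 0}
    - {"claw": 10,"delta_pos": [0,0,0],"turn": 0}
    - {"claw": 10,"delta_pos": [0,0,0],"turn": 0}
    - {"claw": 10,"delta_pos": [0,0,0],"turn": 0}
  force: 20

```text
clock: 5.62
eef_pos: [364.7, -343.7, 11.2]
tcp_rot: [3.14, -0.001, 0.032]
contact_force: [0.3, -0.1, -0.1]
opening: 0.119
grasp_force: 0.0
```

```bash
python3 - <<'E'
from h import *
f=snap('side','s2')
a=cv2.resize(f["img"][300:430,290:430],None,fx=4,fy=4,interpolation=2)[:,:,::-1]
cv2.imwrite('pics/c2.png',a)
s=sense();print(s['opening'],s['grasp_force'],s['eef_pos'])
E
```

```text
0.11968032334072852 0.0 [ 364.56856923 -343.60064442   10.94688786]
```

View pics/c2.png

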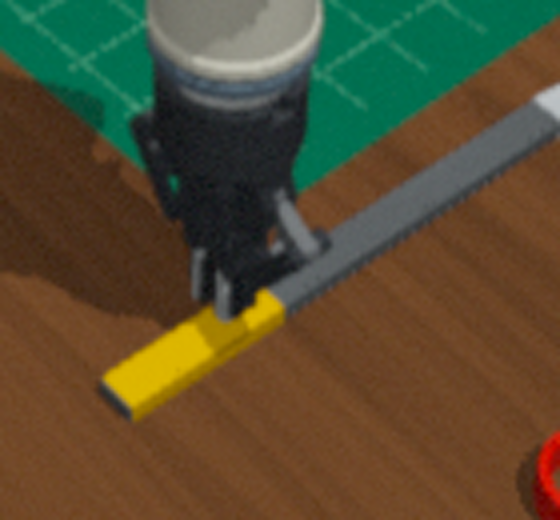

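```bash
python3 - <<'E'
from h import *
f=load('s2')
X=[[364.5,-343.6,3],[364.5,-343.6,15],[293.5,-345.5,12],[691,-334.5,4],[363,-331,12],[363,-355,12],[363,-355,0]]
print(((w2px(f,X)-[290,300])*4).round())
f0=load('side0')
# bar handle corners in side view (crop coords /4)
print(px2w(f,np.array([[102,383],[135,418]])/4+[290,300],12), px2w(f,np.array([[283,318]])/4+[290,300],0))
E
```

```text
[[220. 332.]
 [220. 317.]
 [115. 390.]
 [634.  56.]
 [203. 308.]
 [232. 336.]
 [231. 351.]]
[[ 291.14472015 -337.77459156   12.        ]
 [ 291.07547113 -365.32527555   12.        ]] [[ 3.98873673e+02 -3.54942281e+02 -1.13686838e-13]]
```

>>> step_arm:
  motion:
    - {"claw": 44,"delta_pos": [0,0,-20],"turn": 0}
    - {"claw": 44,"delta_pos": [0,0,0],"turn": 0}
    - {"claw": 44,"delta_pos": [0,0,0],"turn": 0}
    - {"claw": 44,"delta_pos": [0,0,0],"turn": 0}
    - {"claw": 44,"delta_pos": [0,0,15],"turn": 0}
    - {"claw": 44,"delta_pos": [0,0,7],"turn": 0}
    - {"claw": 44,"delta_pos": [0,0,2],"turn": 0}
    - {"claw": 44,"delta_pos": [0,0,0],"turn": 0}

```text
clock: 6.33
eef_pos: [363.4, -342.5, 5.0]
tcp_rot: [-3.14, 0.002, 0.032]
contact_force: [-0.3, 0.3, 0.4]
opening: 0.511
grasp_force: 0.0
```

```bash
python3 - <<'E'
from h import *
f=snap('side','s3')
a=cv2.resize(f["img"][300:430,290:430],None,fx=4,fy=4,interpolation=2)[:,:,::-1]
cv2.imwrite('pics/c3.png',a)
s=sense();print(s['opening'],s['contact_force'],s['eef_pos'])
E
```

```text
0.5195185674814413 [-0.18481257 -0.3386005   0.46790565] [ 363.70555986 -342.80480156    5.46418317]
```

View pics/c3.png

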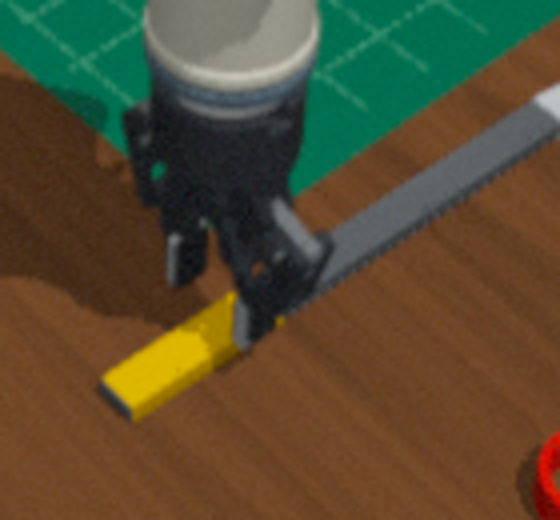

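>>> step_arm:
  motion:
    - {"claw": 44,"delta_pos": [0,0,3],"turn": 0}
    - {"claw": 44,"delta_pos": [0,0,0],"turn": 0}

```text
clock: 6.55
eef_pos: [364.1, -343.2, 2.9]
tcp_rot: [3.142, 0.0, 0.032]
contact_force: [-0.9, -0.3, -0.4]
opening: 0.512
grasp_force: 0.0
```

>>> step_arm:
  motion:
    - {"claw": 44,"delta_pos": [0,0,2],"turn": 0}
    - {"claw": 44,"delta_pos": [0,0,0],"turn": 0}

```text
clock: 6.72
eef_pos: [364.1, -343.2, 0.9]
tcp_rot: [3.142, -0.0, 0.032]
contact_force: [0.1, -0.2, -0.4]
opening: 0.516
grasp_force: 0.0
```

>>> step_arm:
  motion:
    - {"claw": 10,"delta_pos": [0,0,0],"turn": 0}
    - {"claw": 10,"delta_pos": [0,0,0],"turn": 0}
    - {"claw": 10,"delta_pos": [0,0,0],"turn": 0}
    - {"claw": 10,"delta_pos": [0,0,0],"turn": 0}
  force: 20

```text
clock: 7.05
eef_pos: [364.2, -343.2, 1.1]
tcp_rot: [3.141, -0.0, 0.032]
contact_force: [0.4, 0.3, 1.2]
opening: 0.116
grasp_force: 0.0
```

>>> step_arm:
  motion:
    - {"claw": 44,"delta_pos": [0,0,-6],"turn": 0}
    - {"claw": 44,"delta_pos": [0,0,0],"turn": 0}
    - {"claw": 44,"delta_pos": [0,0,0],"turn": 0}
    - {"claw": 44,"delta_pos": [0,0,0],"turn": 0}
    - {"claw": 44,"delta_pos": [0,0,6],"turn": 0}
    - {"claw": 44,"delta_pos": [0,0,3],"turn": 0}
    - {"claw": 44,"delta_pos": [0,0,0],"turn": 0}

```text
clock: 7.63
eef_pos: [363.6, -342.7, -2.9]
tcp_rot: [-3.141, 0.001, 0.032]
contact_force: [-0.2, -0.5, -0.2]
opening: 0.515
grasp_force: 0.0
```

>>> step_arm:
  motion:
    - {"claw": 44,"delta_pos": [0,0,3],"turn": 0}
    - {"claw": 44,"delta_pos": [0,0,0],"turn": 0}

```text
clock: 7.8
eef_pos: [363.8, -342.9, -5.6]
tcp_rot: [-3.141, 0.001, 0.032]
contact_force: [0.2, 0.1, 0.7]
opening: 0.513
grasp_force: 0.0
```

>>> step_arm:
  motion:
    - {"claw": 10,"delta_pos": [0,0,0],"turn": 0}
    - {"claw": 10,"delta_pos": [0,0,0],"turn": 0}
    - {"claw": 10,"delta_pos": [0,0,0],"turn": 0}
    - {"claw": 10,"delta_pos": [0,0,0],"turn": 0}
  force: 20

```text
clock: 8.13
eef_pos: [364.3, -343.6, -4.8]
tcp_rot: [3.141, -0.0, 0.032]
contact_force: [-1.2, -2.3, 0.2]
opening: 0.265
grasp_force: 19.6
```

>>> step_arm:
  motion:
    - {"claw": 36,"delta_pos": [0,0,0],"turn": 0}
    - {"claw": 36,"delta_pos": [0,0,0],"turn": 0}
    - {"claw": 36,"delta_pos": [0,0,3],"turn": 0}
    - {"claw": 36,"delta_pos": [0,0,3],"turn": 0}
    - {"claw": 36,"delta_pos": [0,0,0],"turn": 0}

```text
clock: 8.55
eef_pos: [363.8, -342.8, -11.6]
tcp_rot: [-3.141, 0.001, 0.032]
contact_force: [-0.0, 0.2, 0.3]
opening: 0.425
grasp_force: 0.0
```

>>> step_arm:
  motion:
    - {"claw": 10,"delta_pos": [0,0,0],"turn": 0}
    - {"claw": 10,"delta_pos": [0,0,0],"turn": 0}
    - {"claw": 10,"delta_pos": [0,0,0],"turn": 0}
    - {"claw": 10,"delta_pos": [0,0,0],"turn": 0}
  force: 20

```text
clock: 8.88
eef_pos: [364.0, -343.0, -11.2]
tcp_rot: [-3.141, 0.0, 0.031]
contact_force: [-1.3, -1.1, -4.2]
opening: 0.276
grasp_force: 21.3
```

>>> step_arm:
  motion:
    - {"claw": 10,"delta_pos": [0,0,-15],"turn": 0}
    - {"claw": 10,"delta_pos": [1,0,-15],"turn": 0}
    - {"claw": 10,"delta_pos": [2,0,-15],"turn": 0}
    - {"claw": 10,"delta_pos": [2,0,-15],"turn": 0}
    - {"claw": 10,"delta_pos": [3,0,-15],"turn": 0}
    - {"claw": 10,"delta_pos": [4,0,-15],"turn": 0}
    - {"claw": 10,"delta_pos": [4,0,-15],"turn": 0}
    - {"claw": 10,"delta_pos": [5,0,-15],"turn": 0}

```text
clock: 9.55
eef_pos: [384.7, -342.0, 109.2]
tcp_rot: [-3.141, 0.001, 0.032]
contact_force: [1.2, -0.5, -7.1]
opening: 0.277
grasp_force: 19.9
```

>>> step_arm:
  motion:
    - {"claw": 10,"delta_pos": [6,0,-15],"turn": 0}
    - {"claw": 10,"delta_pos": [0,0,0],"turn": 0}
    - {"claw": 10,"delta_pos": [0,0,0],"turn": 0}

```text
clock: 9.8
eef_pos: [391.1, -342.2, 123.9]
tcp_rot: [3.141, -0.0, 0.032]
contact_force: [0.9, -0.7, -6.8]
opening: 0.274
grasp_force: 19.9
```

```bash
python3 - <<'E'
from h import *
f=snap('side','s4'); g=snap('top','t4')
a=cv2.resize(f["img"][230:430,270:500],None,fx=2.2,fy=2.2,interpolation=2)[:,:,::-1]
b=cv2.resize(g["img"][170:350,400:470],None,fx=440/180,fy=440/180,interpolation=2)[:,:,::-1]
cv2.imwrite('pics/c4.png',np.hstack([a,b]))
E
```

```text
(no output)
```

View pics/c4.png

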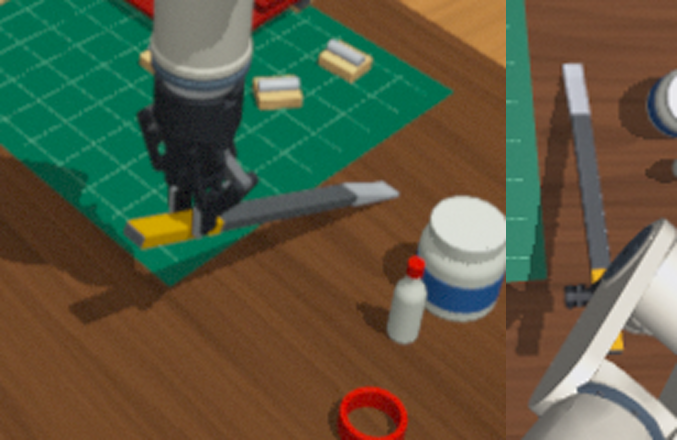

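```bash
cat >> h.py <<'E'
def tri(f,p,g,q):
    P=[];
    for a in(f,g): P.append(np.c_[np.array(a["R"]),np.array(a["t"])])
    u=[cv2.undistortPoints(np.array(x,float).reshape(-1,1,2),K(a),np.array(a["D"],float)).reshape(-1,2).T for a,x in((f,p),(g,q))]
    X=cv2.triangulatePoints(P[0],P[1],*u); return (X[:3]/X[3]).T
E
python3 - <<'E'
from h import *
f=load('s4');g=load('t4')
X=tri(f,[[450,317.8],[270+137/2.2,230+238/2.2]],g,[[400+68/2.444,170+65/2.444],[400+109/2.444,170+349/2.444]])
print(X.round(1)); d=X[0]-X[1]; print(np.linalg.norm(d),np.arctan2(d[2],np.hypot(*d[:2])),np.arctan2(d[1],d[0]))
E
```

```text
[[ 687.  -339.9   -2.6]
 [ 325.5 -346.5  166.4]]
399.1964921048126 -0.4372685415200819 0.018029363526371377
```

The crop shows the bar pivoted in the grip, tip on the desk at side crop (398,194). Triangulation gives a tilt of 0.437 rad and the tip at about (688,-339,0). I'll tilt it a little more, clamp hard, lift and carry it over.

>>> step_arm:
  motion:
    - {"claw": 10,"delta_pos": [7,0,-14],"turn": 0}
    - {"claw": 10,"delta_pos": [1,0,-2],"turn": 0}
    - {"claw": 10,"delta_pos": [0,0,0],"turn": 0}
  force: 20

```text
clock: 10.15
eef_pos: [398.8, -342.1, 139.6]
tcp_rot: [-3.141, 0.001, 0.032]
contact_force: [1.0, -0.0, -6.0]
opening: 0.268
grasp_force: 20.4
```

>>> step_arm:
  motion:
    - {"claw": 5,"delta_pos": [0,0,0],"turn": 0}
    - {"claw": 5,"delta_pos": [0,0,0],"turn": 0}
    - {"claw": 5,"delta_pos": [0,0,0],"turn": 0}
    - {"claw": 5,"delta_pos": [0,0,-10],"turn": 0}
    - {"claw": 5,"delta_pos": [0,0,-15],"turn": 0}
    - {"claw": 5,"delta_pos": [0,0,-20],"turn": 0}
    - {"claw": 5,"delta_pos": [0,0,-15],"turn": 0}
    - {"claw": 5,"delta_pos": [0,0,0],"turn": 0}
  force: 120

```text
clock: 10.82
eef_pos: [399.9, -343.0, 202.9]
tcp_rot: [3.139, -0.002, 0.032]
contact_force: [0.1, -0.5, -8.5]
opening: 0.224
grasp_force: 118.1
```

>>> step_arm:
  motion:
    - {"claw": 5,"delta_pos": [-8,-15,0],"turn": 0}
    - {"claw": 5,"delta_pos": [-8,-25,0],"turn": 0}
    - {"claw": 5,"delta_pos": [-8,-28,0],"turn": -0.01}
    - {"claw": 5,"delta_pos": [-8,-28,0],"turn": -0.01}
    - {"claw": 5,"delta_pos": [-8,-28,0],"turn": -0.01}
    - {"claw": 5,"delta_pos": [-8,-28,0],"turn": -0.008}
    - {"claw": 5,"delta_pos": [0,-28,0],"turn": 0}
    - {"claw": 5,"delta_pos": [0,-28,0],"turn": 0}

```text
clock: 11.48
eef_pos: [339.1, -134.9, 199.2]
tcp_rot: [-3.141, 0.001, 0.069]
contact_force: [1.3, -0.7, -7.9]
opening: 0.219
grasp_force: 118.7
```

>>> step_arm:
  motion:
    - {"claw": 5,"delta_pos": [0,-28,0],"turn": 0}
    - {"claw": 5,"delta_pos": [0,-28,0],"turn": 0}
    - {"claw": 5,"delta_pos": [0,-25,0],"turn": 0}
    - {"claw": 5,"delta_pos": [0,-15,0],"turn": 0}
    - {"claw": 5,"delta_pos": [0,-8,0],"turn": 0}
    - {"claw": 5,"delta_pos": [0,0,0],"turn": 0}
    - {"claw": 5,"delta_pos": [0,0,0],"turn": 0}
    - {"claw": 5,"delta_pos": [0,0,0],"turn": 0}

```text
clock: 12.15
eef_pos: [333.4, -33.2, 199.8]
tcp_rot: [3.141, 0.0, 0.07]
contact_force: [0.8, -0.6, -8.4]
opening: 0.223
grasp_force: 118.8
```

```bash
python3 - <<'E'
from h import *
f=snap('side','s5'); g=snap('top','t5')
a=cv2.resize(f["img"][180:330,270:450],None,fx=3,fy=3,interpolation=2)[:,:,::-1]
b=cv2.resize(g["img"][185:335,285:360],None,fx=3,fy=3,interpolation=2)[:,:,::-1]
cv2.imwrite('pics/c5.png',np.hstack([a,b]))
print(sense()['eef_pos'],sense()['tcp_rot'])
E
```

```text
[333.57046253 -33.32038459 199.91086246] [3.14138389e+00 1.32424850e-04 6.87282163e-02]
```

View pics/c5.png

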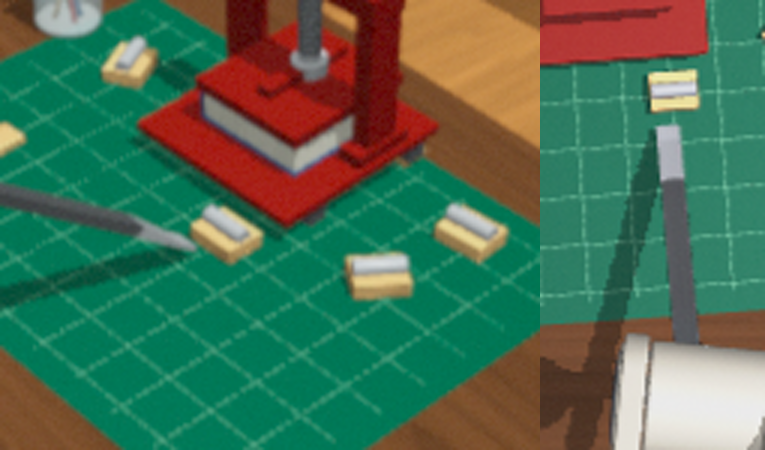

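```bash
python3 - <<'E'
from h import *
f=load('s5');g=load('t5')
S=np.array([[193,250],[225,220],[288,221]])/3+[270,180]; T=np.array([[127,126],[134,90],[168,51]])/3+[285,185]
print(tri(f,S,g,T).round(1))
print(px2w(g,T[:1]-0,65).round(1),px2w(g,T[1:2],26),px2w(g,T[2:],23), px2w(g,[[285+145/3,185+330/3]],150))
b=px2w(g,[T[0],[285+145/3,185+330/3]],0); 
E
```

```text
[[591.9 -18.9   4. ]
 [625.3 -24.9  25.4]
 [666.  -60.9  27.1]]
[[583.5 -16.1  65. ]] [[624.49961412 -24.35766325  26.        ]] [[665.28746099 -60.11473691  23.        ]] [[379.95759738 -29.92627933 150.        ]]
```

The side crop shows the tip at (193,250), just in front of the block at (225,235). The bar has drooped to about 0.68 rad, so the tip sits only a few mm up. A steep bar still fits, so I'll raise it over the block and look again.

>>> step_arm:
  motion:
    - {"claw": 5,"delta_pos": [0,0,-20],"turn": 0}
    - {"claw": 5,"delta_pos": [0,0,-20],"turn": 0}
    - {"claw": 5,"delta_pos": [15,-1,0],"turn": 0}
    - {"claw": 5,"delta_pos": [15,-1,0],"turn": 0}
    - {"claw": 5,"delta_pos": [15,0,0],"turn": 0}
    - {"claw": 5,"delta_pos": [10,0,10],"turn": 0}
    - {"claw": 5,"delta_pos": [0,0,15],"turn": 0}
    - {"claw": 5,"delta_pos": [0,0,0],"turn": 0}

```text
clock: 12.92
eef_pos: [387.6, -27.4, 213.1]
tcp_rot: [-3.141, 0.003, 0.069]
contact_force: [-0.6, 0.1, -7.9]
opening: 0.217
grasp_force: 118.7
```

```bash
python3 - <<'E'
from h import *
f=snap('side','s6'); g=snap('top','t6')
a=cv2.resize(f["img"][215:295,300:400],None,fx=5,fy=5,interpolation=2)[:,:,::-1]
b=cv2.resize(g["img"][190:270,300:350],None,fx=5,fy=5,interpolation=2)[:,:,::-1]
cv2.imwrite('pics/c6.png',np.hstack([a,b]))
print(sense()['eef_pos'],sense()['tcp_rot'],sense()['contact_force'])
E
```

```text
[388.17772783 -27.26741952 214.89649701] [-3.14149582e+00  5.80473789e-04  6.88341560e-02] [ 0.26973712  0.16687266 -7.0657698 ]
```

View pics/c6.png

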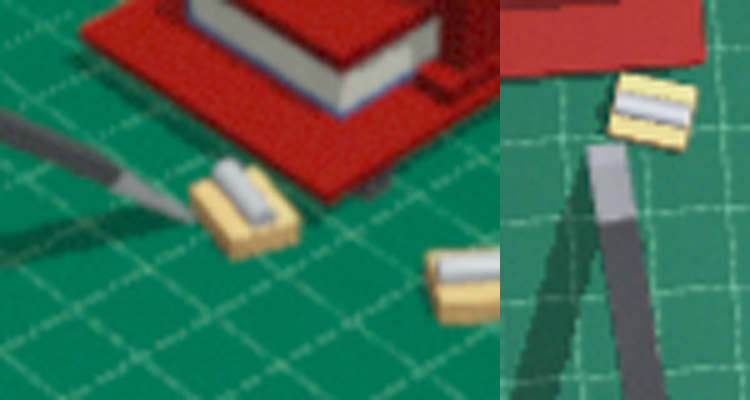

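The crop shows the bar drooped further while rising. Its tip pushed and twisted the block, which is now at top crop (652,110), closer to the press. I'll lay the bar down to the right, square the block up again and regrip the bar nearer its balance point.

>>> step_arm:
  motion:
    - {"claw": 5,"delta_pos": [-15,0,-4],"turn": 0}
    - {"claw": 5,"delta_pos": [-25,0,0],"turn": 0}
    - {"claw": 5,"delta_pos": [-15,15,0],"turn": 0.02}
    - {"claw": 5,"delta_pos": [-5,20,0],"turn": 0.02}
    - {"claw": 5,"delta_pos": [0,20,0],"turn": 0.02}
    - {"claw": 5,"delta_pos": [0,15,0],"turn": 0}
    - {"claw": 5,"delta_pos": [0,0,0],"turn": 0}
    - {"claw": 5,"delta_pos": [0,0,0],"turn": 0}

```text
clock: 13.68
eef_pos: [331.2, -101.6, 219.8]
tcp_rot: [3.141, -0.001, 0.007]
contact_force: [-2.4, -0.3, -5.5]
opening: 0.213
grasp_force: 118.6
```

>>> step_arm:
  motion:
    - {"claw": 5,"delta_pos": [0,0,0],"turn": 0}
    - {"claw": 5,"delta_pos": [0,0,10],"turn": 0}
    - {"claw": 5,"delta_pos": [0,0,15],"turn": 0}
    - {"claw": 5,"delta_pos": [0,0,15],"turn": 0}
    - {"claw": 5,"delta_pos": [0,0,15],"turn": 0}
    - {"claw": 5,"delta_pos": [0,0,15],"turn": 0}
    - {"claw": 5,"delta_pos": [0,0,15],"turn": 0}
    - {"claw": 5,"delta_pos": [-3,0,15],"turn": 0}
  force: 20

```text
clock: 14.35
eef_pos: [328.7, -100.3, 118.9]
tcp_rot: [3.141, -0.001, 0.011]
contact_force: [-4.4, -0.2, -1.0]
opening: 0.214
grasp_force: 121.0
```

>>> step_arm:
  motion:
    - {"claw": 5,"delta_pos": [-3,0,15],"turn": 0}
    - {"claw": 5,"delta_pos": [-3,0,15],"turn": 0}
    - {"claw": 5,"delta_pos": [-2,0,15],"turn": 0}
    - {"claw": 5,"delta_pos": [-2,0,15],"turn": 0}
    - {"claw": 5,"delta_pos": [-2,0,15],"turn": 0}
    - {"claw": 5,"delta_pos": [-1,0,15],"turn": 0}
    - {"claw": 5,"delta_pos": [0,0,10],"turn": 0}
    - {"claw": 5,"delta_pos": [0,0,0],"turn": 0}

```text
clock: 15.02
eef_pos: [314.9, -100.2, 18.0]
tcp_rot: [-3.141, 0.002, 0.01]
contact_force: [-1.7, -0.5, -4.9]
opening: 0.211
grasp_force: 73.0
```

>>> step_arm:
  motion:
    - {"claw": 5,"delta_pos": [0,0,12],"turn": 0}
    - {"claw": 5,"delta_pos": [0,0,10],"turn": 0}
    - {"claw": 5,"delta_pos": [0,0,2],"turn": 0}
    - {"claw": 40,"delta_pos": [0,0,0],"turn": 0}
    - {"claw": 60,"delta_pos": [0,0,0],"turn": 0}
    - {"claw": 60,"delta_pos": [0,0,0],"turn": 0}
    - {"claw": 60,"delta_pos": [0,0,-30],"turn": 0}
    - {"claw": 80,"delta_pos": [0,0,-40],"turn": 0}

```text
clock: 15.68
eef_pos: [313.3, -100.2, 64.3]
tcp_rot: [-3.14, 0.006, 0.01]
contact_force: [-0.0, -0.5, -0.4]
opening: 0.824
grasp_force: 0.0
```

>>> step_arm:
  motion:
    - {"claw": 80,"delta_pos": [0,0,-40],"turn": 0}
    - {"claw": 80,"delta_pos": [35,-8,0],"turn": 0}
    - {"claw": 80,"delta_pos": [35,-8,0],"turn": 0}
    - {"claw": 80,"delta_pos": [35,-8,0],"turn": 0}
    - {"claw": 80,"delta_pos": [35,-8,0],"turn": 0}
    - {"claw": 80,"delta_pos": [30,-8,0],"turn": 0}
    - {"claw": 80,"delta_pos": [30,-8,0],"turn": -0.03}
    - {"claw": 80,"delta_pos": [0,0,0],"turn": -0.025}

```text
clock: 16.35
eef_pos: [521.3, -49.8, 106.6]
tcp_rot: [3.141, -0.007, 0.068]
contact_force: [-0.2, -1.6, 0.4]
opening: 0.939
grasp_force: 0.0
```

```bash
python3 - <<'E'
from h import *
f=snap('side','s7'); g=snap('top','t7')
a=cv2.resize(f["img"][190:340,260:420],None,fx=2.5,fy=2.5,interpolation=2)[:,:,::-1]
b=cv2.resize(g["img"][170:320,280:400],None,fx=2.5,fy=2.5,interpolation=2)[:,:,::-1]
cv2.imwrite('pics/c7.png',np.hstack([a,b]))
print(sense()['eef_pos'],sense()['tcp_rot'],sense()['contact_force'])
H,S,V=[x.astype(int) for x in cv2.split(cv2.cvtColor(g["img"],cv2.COLOR_RGB2HSV))]
print('red lip'); 
for fn in('t7','top0'):
    q=load(fn);h,s,v=[x.astype(int) for x in cv2.split(cv2.cvtColor(q["img"],cv2.COLOR_RGB2HSV))]
    m=((h<8)|(h>172))&(s>130)&(v>70); print([(c,185+np.where(m[185:222,c])[0].max()) for c in(285,295,305,315)])
E
```

```text
[515.50727095 -50.52317228 105.39817832] [ 3.14144344e+00 -7.23502177e-04  6.66763623e-02] [-1.46592955 -0.25473177 -1.27189253]
red lip
[(285, np.int64(206)), (295, np.int64(205)), (305, np.int64(204)), (315, np.int64(204))]
[(285, np.int64(206)), (295, np.int64(205)), (305, np.int64(204)), (315, np.int64(204))]
```

View pics/c7.png

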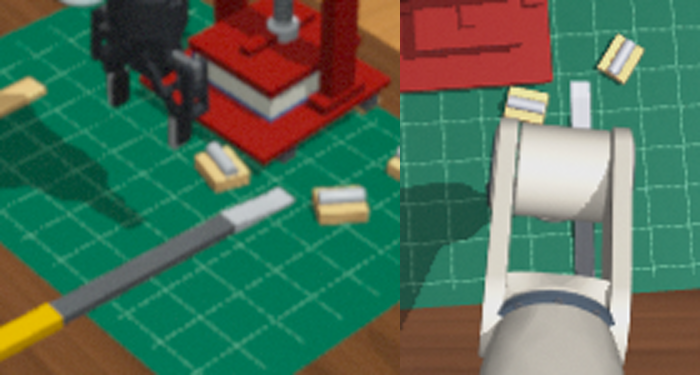

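The crop shows the bar lying flat with its tip at top crop (581,82), the block twisted at (526,104) and the press unmoved. That was my last picture, so from here I measure numerically only.

```bash
cat >> h.py <<'E'
def masks(g):
    H,S,V=[x.astype(int) for x in cv2.split(cv2.cvtColor(np.ascontiguousarray(g["img"]),cv2.COLOR_RGB2HSV))]
    return H,S,V
def blob(g,m,x0,x1,y0,y1,z,amin=40):
    k=np.zeros(m.shape,np.uint8);k[y0:y1,x0:x1]=m[y0:y1,x0:x1]
    n,l,s,c=cv2.connectedComponentsWithStats(k);out=[]
    for i in range(1,n):
        if s[i,4]>amin:
            w=px2w(g,np.argwhere(l==i)[:,::-1],z)[:,:2].astype(np.float32)
            r=cv2.minAreaRect(w);out.append((c[i].round(1),s[i,4],np.round(r[0],1),np.round(r[1],1),round(r[2],1)))
    return out
E
python3 - <<'E'
from h import *
for fn in('t6','t7'):
    g=load(fn);H,S,V=masks(g)
    green=(H>60)&(H<95)&(S>60); red=((H<8)|(H>172))&(S>130)
    print(fn,blob(g,~green&~red&(V>110),318,345,200,225,16))
    print('rod',blob(g,(S<60)&(V>120),318,345,200,222,26,20))
g=load('t7');H,S,V=masks(g)
print('bartip',blob(g,(S<45)&(V>130),345,362,195,222,6,20))
print('bar',blob(g,(S<75)&(V>60),345,362,225,285,12,20))
f=load('s7');H,S,V=masks(f)
print('side bar', blob(f,((S<70)&(V>60))|((H>20)&(H<32)&(S>150)&(V>150)),255,385,262,345,12))
E
```

```text
t6 [(array([330.1, 211.8]), np.int32(218), array([635.6, -26. ]), array([51.1, 41.9]), 77.0), (array([321.3, 221.6]), np.int32(45), array([605.5,   1.1]), array([21.8, 15.6]), 89.5)]
rod [(array([330.2, 211.4]), np.int32(82), array([635.8, -26.3]), array([50.4, 15.6]), 76.9), (array([321., 220.]), np.int32(21), array([609.1,   2.6]), array([18.6,  6.2]), 89.5)]
t7 [(array([330.3, 215.8]), np.int32(369), array([628.8, -28.7]), array([81. , 62.8]), 89.5)]
rod [(array([330.2, 211.4]), np.int32(82), array([635.8, -26.3]), array([50.4, 15.6]), 76.9), (array([329.5, 219.7]), np.int32(77), array([612. , -31.5]), array([74.3, 12.5]), 89.5)]
bartip [(array([351.6, 212. ]), np.int32(150), array([635.8, -90.1]), array([34.5, 56.9]), 89.5)]
bar [(array([353.3, 251.4]), np.int32(837), array([502.4, -96. ]), array([ 50. , 183.7]), 89.3)]
side bar [(array([311.1, 299.8]), np.int32(1315), array([ 472.9, -101.2]), array([377.9,  36. ]), 0.6)]
```

>>> step_arm:
  motion:
    - {"claw": 66,"delta_pos": [30,-5,0],"turn": 0}
    - {"claw": 66,"delta_pos": [30,-5,0],"turn": 0}
    - {"claw": 66,"delta_pos": [30,-5,0],"turn": 0}
    - {"claw": 66,"delta_pos": [29,-4,0],"turn": 0.1}
    - {"claw": 66,"delta_pos": [0,0,0],"turn": 0.1}
    - {"claw": 66,"delta_pos": [0,0,0],"turn": 0.095}
    - {"claw": 66,"delta_pos": [0,0,20],"turn": 0}
    - {"claw": 66,"delta_pos": [0,0,0],"turn": 0}

```text
clock: 17.12
eef_pos: [629.3, -24.6, 82.9]
tcp_rot: [3.141, 0.004, -0.231]
contact_force: [-1.1, -0.8, -0.9]
opening: 0.773
grasp_force: 0.0
```

>>> step_arm:
  motion:
    - {"claw": 66,"delta_pos": [2,0,25],"turn": 0}
    - {"claw": 66,"delta_pos": [0,0,25],"turn": 0}
    - {"claw": 66,"delta_pos": [0,0,20],"turn": 0}
    - {"claw": 66,"delta_pos": [0,0,15],"turn": 0}
    - {"claw": 66,"delta_pos": [0,0,6],"turn": 0}
    - {"claw": 66,"delta_pos": [0,0,3],"turn": 0}
    - {"claw": 66,"delta_pos": [0,0,2],"turn": 0}
    - {"claw": 66,"delta_pos": [0,0,0],"turn": 0}
  force: 20

```text
clock: 17.78
eef_pos: [634.4, -24.9, -10.2]
tcp_rot: [-3.141, -0.001, -0.23]
contact_force: [-0.7, -0.3, 0.4]
opening: 0.775
grasp_force: 0.0
```

>>> step_arm:
  motion:
    - {"claw": 40,"delta_pos": [0,0,0],"turn": 0}
    - {"claw": 40,"delta_pos": [0,0,0],"turn": 0}
    - {"claw": 40,"delta_pos": [0,0,0],"turn": 0}
    - {"claw": 40,"delta_pos": [0,0,0],"turn": 0}
  force: 20

```text
clock: 18.12
eef_pos: [634.7, -25.1, -9.7]
tcp_rot: [3.142, -0.001, -0.23]
contact_force: [-1.3, -2.6, 6.0]
opening: 0.579
grasp_force: 20.8
```

>>> step_arm:
  motion:
    - {"claw": 40,"delta_pos": [-4,-2,-2],"turn": 0}
    - {"claw": 40,"delta_pos": [-7,-4,0],"turn": 0}
    - {"claw": 40,"delta_pos": [-7,-5,0],"turn": 0}
    - {"claw": 40,"delta_pos": [0,0,0],"turn": -0.1}
    - {"claw": 40,"delta_pos": [0,0,0],"turn": -0.1}
    - {"claw": 40,"delta_pos": [0,0,0],"turn": -0.093}
    - {"claw": 40,"delta_pos": [0,0,2],"turn": 0}
    - {"claw": 40,"delta_pos": [0,0,0],"turn": 0}

```text
clock: 18.78
eef_pos: [618.4, -9.0, -9.9]
tcp_rot: [-3.141, 0.001, 0.062]
contact_force: [-5.6, 1.6, 14.0]
opening: 0.576
grasp_force: 23.9
```

>>> step_arm:
  motion:
    - {"claw": 62,"delta_pos": [0,0,0],"turn": 0}
    - {"claw": 62,"delta_pos": [0,0,0],"turn": 0}
    - {"claw": 62,"delta_pos": [0,0,0],"turn": 0}
    - {"claw": 62,"delta_pos": [0,0,-20],"turn": 0}
    - {"claw": 62,"delta_pos": [0,0,-40],"turn": 0}
    - {"claw": 62,"delta_pos": [-30,0,-30],"turn": 0}
    - {"claw": 62,"delta_pos": [-40,10,0],"turn": 0}
    - {"claw": 62,"delta_pos": [-40,20,0],"turn": 0.05}

```text
clock: 19.45
eef_pos: [514.5, -44.4, 80.1]
tcp_rot: [3.141, -0.004, 0.015]
contact_force: [0.0, -0.8, -0.1]
opening: 0.729
grasp_force: 0.0
```

>>> step_arm:
  motion:
    - {"claw": 50,"delta_pos": [-40,20,0],"turn": 0}
    - {"claw": 50,"delta_pos": [-35,10,0],"turn": 0}
    - {"claw": 50,"delta_pos": [-30,5,0],"turn": 0}
    - {"claw": 50,"delta_pos": [0,0,0],"turn": 0}

```text
clock: 19.78
eef_pos: [405.4, -80.1, 77.5]
tcp_rot: [-3.141, 0.006, 0.011]
contact_force: [-0.6, 1.2, -0.4]
opening: 0.586
grasp_force: 0.0
```

```bash
python3 - <<'E'
from h import *
f=snap('side','s8');g=snap('top','t8');H,S,V=masks(g)
green=(H>60)&(H<95)&(S>60); red=((H<8)|(H>172))&(S>130)
print('block',blob(g,~green&~red&(V>110),312,343,200,232,16))
print('rod',blob(g,(S<60)&(V>120),312,343,205,232,26,20))
print('tip',blob(g,(S<45)&(V>130),344,362,195,225,6,20))
H,S,V=masks(f)
print('side bar', blob(f,((S<70)&(V>60)),300,385,262,345,12), blob(f,((H>20)&(H<32)&(S>150)&(V>150)),220,300,290,345,12))
s=sense();print(s['eef_pos'],s['tcp_rot'])
E
```

```text
block [(array([323.9, 216.9]), np.int32(224), array([620.1,  -6.6]), array([42.2, 51.2]), 4.3)]
rod [(array([324.4, 216.4]), np.int32(81), array([620. ,  -8.3]), array([46.5, 15.6]), 89.5)]
tip [(array([351.8, 213.3]), np.int32(168), array([631. , -94.1]), array([67.3, 23.7]), 2.0)]
side bar [(array([336.7, 286.4]), np.int32(761), array([ 538.3, -100.6]), array([ 33.3, 247.1]), 89.7)] [(array([263.5, 324.7]), np.int32(500), array([ 320.8, -102.7]), array([105.3,  36. ]), 0.8)]
[411.97113948 -80.33950296  78.63719823] [ 3.14157076e+00 -4.36200454e-04  1.10730050e-02]
```

>>> step_arm:
  motion:
    - {"claw": 50,"delta_pos": [-6,17,0],"turn": 0}
    - {"claw": 50,"delta_pos": [0,0,30],"turn": 0}
    - {"claw": 50,"delta_pos": [0,0,25],"turn": 0}
    - {"claw": 50,"delta_pos": [0,0,20],"turn": 0}
    - {"claw": 50,"delta_pos": [0,0,10],"turn": 0}
    - {"claw": 50,"delta_pos": [0,0,5],"turn": 0}
    - {"claw": 50,"delta_pos": [0,0,2],"turn": 0}
    - {"claw": 50,"delta_pos": [0,0,0],"turn": 0}
  force: 20

```text
clock: 20.55
eef_pos: [407.6, -97.2, -13.7]
tcp_rot: [3.142, -0.0, 0.013]
contact_force: [0.6, -0.2, 0.6]
opening: 0.585
grasp_force: 0.0
```

>>> step_arm:
  motion:
    - {"claw": 10,"delta_pos": [0,0,0],"turn": 0}
    - {"claw": 10,"delta_pos": [0,0,0],"turn": 0}
    - {"claw": 10,"delta_pos": [0,0,0],"turn": 0}
    - {"claw": 10,"delta_pos": [0,0,0],"turn": 0}
    - {"claw": 10,"delta_pos": [0,0,0],"turn": 0}
  force: 20

```text
clock: 20.97
eef_pos: [407.9, -97.7, -12.7]
tcp_rot: [3.141, -0.002, 0.013]
contact_force: [-0.6, -2.7, 8.3]
opening: 0.275
grasp_force: 21.8
```

>>> step_arm:
  motion:
    - {"claw": 10,"delta_pos": [0,0,-14],"turn": 0}
    - {"claw": 10,"delta_pos": [1,0,-14],"turn": 0}
    - {"claw": 10,"delta_pos": [2,0,-14],"turn": 0}
    - {"claw": 10,"delta_pos": [3,0,-14],"turn": 0}
    - {"claw": 10,"delta_pos": [4,0,-14],"turn": 0}
    - {"claw": 10,"delta_pos": [5,0,-14],"turn": 0}
    - {"claw": 10,"delta_pos": [5,0,-14],"turn": 0}
    - {"claw": 10,"delta_pos": [5,0,-13],"turn": 0}

```text
clock: 21.63
eef_pos: [431.0, -96.6, 97.9]
tcp_rot: [-3.141, 0.001, 0.013]
contact_force: [0.4, 0.1, -8.2]
opening: 0.271
grasp_force: 20.1
```

>>> step_arm:
  motion:
    - {"claw": 5,"delta_pos": [0,0,0],"turn": 0}
    - {"claw": 5,"delta_pos": [0,0,0],"turn": 0}
    - {"claw": 5,"delta_pos": [0,0,0],"turn": 0}
    - {"claw": 5,"delta_pos": [0,0,0],"turn": 0}
  force: 120

```text
clock: 21.97
eef_pos: [430.5, -96.7, 96.4]
tcp_rot: [-3.141, 0.002, 0.013]
contact_force: [0.3, -0.7, -8.0]
opening: 0.231
grasp_force: 118.1
```

>>> step_arm:
  motion:
    - {"claw": 5,"delta_pos": [0,0,-6],"turn": 0}
    - {"claw": 5,"delta_pos": [0,0,-12],"turn": 0}
    - {"claw": 5,"delta_pos": [0,0,-16],"turn": 0}
    - {"claw": 5,"delta_pos": [0,0,-12],"turn": 0}
    - {"claw": 5,"delta_pos": [0,0,-4],"turn": 0}
    - {"claw": 5,"delta_pos": [0,0,0],"turn": 0}

```text
clock: 22.47
eef_pos: [431.9, -97.0, 148.0]
tcp_rot: [3.141, -0.001, 0.013]
contact_force: [0.9, -0.0, -8.6]
opening: 0.223
grasp_force: 118.6
```

```bash
cat >> h.py <<'E'
def bartip(f,g,bf,bg):
    # bright tip segment -> extreme point in each view
    r=[]
    for a,b,side in((f,bf,1),(g,bg,0)):
        H,S,V=masks(a);x0,x1,y0,y1=b
        k=np.zeros(S.shape,np.uint8);k[y0:y1,x0:x1]=((S<50)&(V>115))[y0:y1,x0:x1]
        n,l,s,c=cv2.connectedComponentsWithStats(k);i=1+s[1:,4].argmax()
        p=np.argwhere(l==i)[:,::-1].astype(float); print('n',len(p),p.min(0),p.max(0))
        r.append(p)
    p,q=r; qt=q[q[:,1]<q[:,1].min()+1.5].mean(0)-[0,.5]; pt=p[p[:,0]>p[:,0].max()-1.5].mean(0)+[.5,0]
    return pt,qt,tri(f,[pt],g,[qt])
E
python3 - <<'E'
from h import *
f=snap('side','s9');g=snap('top','t9')
for z in(0,60): print(w2px(f,[[663,-94,z+4]]),w2px(g,[[663,-94,z+4]]))
print(bartip(f,g,(340,395,225,300),(343,364,190,230)))
s=sense();print(s['eef_pos'],s['contact_force'])
E
```

```text
[[372.462927   267.38369767]] [[351.54037888 203.46976432]]
[[373.75620665 249.23181723]] [[352.66207789 200.81823391]]
n 206 [350. 225.] [386. 236.]
n 172 [348. 203.] [356. 224.]
(array([385.83333333, 225.33333333]), array([351.5, 203. ]), array([[663.93436486, -99.66192738, 139.38924691]]))
[431.06062221 -96.81273098 146.81474246] [-0.17783704 -0.1984223  -8.693163  ]
```

```bash
python3 - <<'E'
from h import *
f=load('s9');g=load('t9')
print(bartip(f,g,(335,385,240,300),(343,364,190,230)))
H,S,V=masks(f)
for r in range(236,280,4): print(r,' '.join(f'{V[r,c]}/{S[r,c]}' for c in range(352,386,3)))
E
```

```text
n 139 [350. 249.] [374. 257.]
n 172 [348. 203.] [356. 224.]
(array([373.92857143, 255.71428571]), array([351.5, 203. ]), array([[661.66096661, -93.45896947,  42.78030242]]))
236 169/216 168/226 166/223 129/219 87/88 136/32 143/37 148/169 168/229 167/228 166/220 168/216
240 168/231 168/225 169/222 169/214 169/217 166/227 168/223 168/220 168/219 169/219 168/228 161/230
244 158/224 168/228 168/219 170/210 168/214 170/221 169/216 169/229 169/217 155/220 105/214 70/142
248 84/88 92/188 162/216 168/222 168/228 168/225 168/220 153/217 100/199 74/145 108/255 118/255
252 111/16 175/9 182/8 179/4 177/26 180/24 148/24 60/4 72/46 127/205 129/219 121/244
256 69/30 122/15 138/13 146/10 146/9 153/12 170/11 169/12 128/151 138/187 124/255 128/227
260 121/255 118/255 117/255 107/255 114/255 134/207 128/235 126/219 117/255 120/255 117/255 118/255
264 117/255 113/255 101/255 84/216 110/199 129/204 118/255 131/214 121/255 117/255 118/255 123/199
268 84/237 88/212 98/169 83/218 81/255 105/255 119/255 117/255 117/255 127/245 123/255 118/95
272 100/199 105/255 117/255 138/188 117/255 118/255 119/255 118/255 120/255 121/255 133/197 90/71
276 124/251 117/255 119/255 117/255 128/235 131/232 120/255 135/196 133/197 119/255 119/255 93/214
```

>>> step_arm:
  motion:
    - {"claw": 5,"delta_pos": [-10,0,-4],"turn": 0}
    - {"claw": 5,"delta_pos": [-20,0,-4],"turn": 0}
    - {"claw": 5,"delta_pos": [-20,0,-2],"turn": 0}
    - {"claw": 5,"delta_pos": [-12,-12,0],"turn": 0}
    - {"claw": 5,"delta_pos": [0,-20,0],"turn": 0}
    - {"claw": 5,"delta_pos": [0,-20,0],"turn": 0}
    - {"claw": 5,"delta_pos": [0,-15,0],"turn": 0}
    - {"claw": 5,"delta_pos": [0,-7,0],"turn": 0}

```text
clock: 23.23
eef_pos: [367.2, -22.5, 156.9]
tcp_rot: [-3.141, 0.002, 0.013]
contact_force: [-0.6, -0.0, -8.3]
opening: 0.228
grasp_force: 119.1
```

>>> step_arm:
  motion:
    - {"claw": 5,"delta_pos": [0,0,0],"turn": -0.02}
    - {"claw": 5,"delta_pos": [0,0,0],"turn": -0.02}
    - {"claw": 5,"delta_pos": [0,0,0],"turn": -0.01}
    - {"claw": 5,"delta_pos": [0,0,0],"turn": 0}
    - {"claw": 5,"delta_pos": [0,0,0],"turn": 0}

```text
clock: 23.65
eef_pos: [368.8, -24.3, 157.4]
tcp_rot: [3.141, 0.0, 0.062]
contact_force: [0.1, -1.2, -8.2]
opening: 0.225
grasp_force: 119.1
```

```bash
python3 - <<'E'
from h import *
f=snap('side','s10');g=snap('top','t10')
print(w2px(f,[[598,-9,50],[620,-8,27]]),w2px(g,[[598,-9,50]]))
print(bartip(f,g,(300,340,220,275),(312,340,219,255)))
H,S,V=masks(f)
for r in range(232,256,2): print(r,' '.join(f'{V[r,c]}/{S[r,c]}' for c in range(316,346,2)))
s=sense();print(s['eef_pos'],s['tcp_rot'])
E
```

```text
[[332.85254068 246.89282117]
 [339.02175015 250.4907819 ]] [[324.88643518 222.75516666]]
n 175 [310. 241.] [339. 255.]
n 181 [321. 223.] [330. 246.]
(array([339. , 251.5]), array([325.07692308, 223.11538462]), array([[604.94377187, -14.23389416,  33.85503721]]))
232 118/255 119/255 106/255 80/255 80/214 94/168 80/156 73/140 118/220 160/220 168/219 169/220 167/228 167/234 168/217
234 117/255 118/255 118/255 116/255 89/244 78/255 90/193 90/190 66/62 91/199 142/208 167/214 169/217 168/217 166/224
236 121/255 120/255 118/255 116/255 118/255 101/255 84/234 94/184 98/174 78/137 73/171 118/212 159/215 168/223 168/222
238 118/255 118/255 119/255 118/255 121/255 137/188 124/183 96/242 79/255 92/202 86/199 58/66 89/223 143/212 166/220
240 127/169 120/234 123/240 133/194 133/205 128/225 119/255 116/255 104/255 83/252 83/230 92/200 79/126 72/159 120/215
242 178/19 167/26 166/38 150/65 144/92 145/90 144/94 127/155 119/255 107/255 91/224 81/227 86/208 88/180 57/76
244 168/9 176/10 180/10 181/11 179/10 185/8 190/9 184/14 152/64 123/207 115/255 100/255 82/255 84/203 95/183
246 141/13 144/11 154/10 155/13 158/10 165/8 171/9 182/10 185/10 162/28 136/99 142/74 135/130 100/201 80/255
248 135/49 134/44 136/45 133/44 133/46 141/45 128/66 133/48 152/15 169/11 197/8 208/42 196/79 139/77 107/255
250 117/255 118/246 118/255 120/244 120/247 121/211 130/206 135/100 138/17 169/12 193/9 203/8 202/14 201/66 161/82
252 119/255 120/255 119/255 121/251 118/255 123/255 165/80 221/96 219/97 168/68 155/7 183/8 202/10 202/4 207/42
254 117/255 119/255 118/255 117/255 134/190 140/169 136/98 203/107 229/100 227/100 204/89 140/7 172/10 195/10 203/8
[368.79744748 -24.14351668 157.39697113] [3.14153023e+00 1.64231958e-04 6.19263159e-02]
```

>>> step_arm:
  motion:
    - {"claw": 5,"delta_pos": [8,0,0],"turn": 0}
    - {"claw": 5,"delta_pos": [15,0,0],"turn": 0}
    - {"claw": 5,"delta_pos": [15,0,0],"turn": 0}
    - {"claw": 5,"delta_pos": [7,0,4],"turn": 0}
    - {"claw": 5,"delta_pos": [0,0,10],"turn": 0}
    - {"claw": 5,"delta_pos": [0,0,9],"turn": 0}
    - {"claw": 5,"delta_pos": [0,0,2],"turn": 0}
    - {"claw": 5,"delta_pos": [0,0,0],"turn": 0}

```text
clock: 24.42
eef_pos: [412.4, -20.9, 131.3]
tcp_rot: [-3.141, 0.003, 0.063]
contact_force: [0.1, 0.7, -8.3]
opening: 0.228
grasp_force: 118.9
```

```bash
python3 - <<'E'
from h import *
f=snap('side','s11');g=snap('top','t11')
print(w2px(f,[[644,-6.6,23],[672,-5,8]]),w2px(g,[[644,-6.6,23]]))
H,S,V=masks(g)
for r in range(202,216): print(r,' '.join(f'{H[r,c]}/{V[r,c]}/{S[r,c]}' for c in range(316,332,2)))
H,S,V=masks(f)
print()
for r in range(236,256,2): print(r,' '.join(f'{V[r,c]}/{S[r,c]}' for c in range(332,356,2)))
green=(masks(g)[0]>60)&(masks(g)[0]<95)
s=sense();print(s['eef_pos'],s['tcp_rot'],s['contact_force'])
E
```

```text
[[345.6681429  248.02174776]
 [353.1396271  248.23707423]] [[323.86875935 208.92264759]]
202 0/182/177 0/182/175 1/182/177 0/181/176 0/182/175 0/185/172 0/189/175 0/188/176
203 1/186/175 1/184/176 1/186/182 1/173/183 1/142/187 2/119/171 2/107/160 4/100/138
204 4/94/136 4/93/129 8/94/106 18/83/68 48/78/49 72/77/89 79/80/118 80/77/152
205 79/79/148 80/77/162 81/81/154 80/119/167 81/118/173 81/119/165 80/126/160 81/120/166
206 80/119/165 80/119/165 81/119/169 80/126/162 81/126/166 81/126/168 79/145/142 80/127/169
207 81/125/167 80/127/161 81/126/162 80/126/166 81/125/165 81/126/162 80/148/140 81/127/169
208 81/124/169 80/126/166 81/126/166 81/124/167 81/125/165 81/125/169 80/146/140 81/127/167
209 81/125/167 80/126/164 81/126/166 81/126/166 81/124/169 81/141/118 79/161/125 80/126/166
210 80/126/164 81/126/170 86/171/43 98/195/21 107/199/18 102/197/17 38/194/66 26/220/67
211 38/182/71 23/213/85 115/199/8 112/214/13 117/212/12 110/210/15 29/228/67 28/234/71
212 30/219/76 17/208/110 143/204/5 114/215/12 115/212/13 115/209/13 27/232/70 27/235/75
213 28/223/80 16/204/115 144/204/6 117/215/12
[... 550 characters left out ...]
78 62/99 92/194 144/221 168/212 168/216 170/207
244 173/19 164/28 157/32 153/20 154/20 123/60 99/157 72/149 76/158 119/231 160/217 168/216
246 169/11 177/9 180/10 184/11 187/10 188/11 151/24 99/126 86/190 57/72 90/190 144/220
248 145/14 145/11 145/12 153/10 161/8 170/8 171/9 147/21 85/177 89/215 72/135 71/147
250 126/8 137/17 143/11 143/9 143/4 158/50 149/55 124/97 88/255 82/218 88/183 90/173
252 171/110 140/60 128/6 143/11 176/13 201/8 190/36 195/75 134/84 91/249 77/255 83/233
254 178/119 177/120 166/95 130/12 171/9 196/9 203/10 192/37 210/84 163/77 109/227 97/184
[413.49035149 -20.93289654 132.39763845] [-3.14156280e+00  4.80752165e-04  6.27413786e-02] [-0.0093265   0.27308616 -7.79696193]
```

>>> step_arm:
  motion:
    - {"claw": 5,"delta_pos": [3,0,2],"turn": 0}
    - {"claw": 5,"delta_pos": [6,0,4],"turn": 0}
    - {"claw": 5,"delta_pos": [5,0,3],"turn": 0}
    - {"claw": 5,"delta_pos": [0,0,0],"turn": 0}
    - {"claw": 5,"delta_pos": [0,0,0],"turn": 0}

```text
clock: 24.93
eef_pos: [428.0, -20.0, 123.2]
tcp_rot: [-3.142, 0.0, 0.063]
contact_force: [-0.3, -0.3, -8.6]
opening: 0.228
grasp_force: 119.1
```

>>> step_arm:
  motion:
    - {"claw": 5,"delta_pos": [5,0,3],"turn": 0}
    - {"claw": 5,"delta_pos": [6,0,3],"turn": 0}
    - {"claw": 5,"delta_pos": [5,0,2],"turn": 0}
    - {"claw": 5,"delta_pos": [0,0,0],"turn": 0}
    - {"claw": 5,"delta_pos": [0,0,0],"turn": 0}

```text
clock: 25.35
eef_pos: [443.9, -19.0, 115.2]
tcp_rot: [-3.142, 0.0, 0.063]
contact_force: [-0.1, -0.7, -8.7]
opening: 0.228
grasp_force: 118.9
```

```bash
cat > chk.py <<'E'
from h import *
import sys
n=sys.argv[1]
f=snap('side','s'+n);g=snap('top','t'+n)
H,S,V=masks(g); red=((H<8)|(H>172))&(S>130)&(V>130)
print('lip rows',[(c,185+np.where(red[185:222,c])[0].max()) for c in(285,295,305,310,335)])
green=(H>60)&(H<95)&(S>60)
print('right of block',blob(g,~green&~red&(V>110),328,345,203,232,16,20)[:2]); print('left',blob(g,~green&~red&(V>110),308,320,203,232,16,10)[:2])
H,S,V=masks(f); red=((H<8)|(H>172))&(S>130)
for c in(320,330,340): 
    r=np.where(red[200:262,c])[0]; print('side red bottom',c,200+r.max())
s=sense();print(s['eef_pos'],s['tcp_rot'],s['contact_force'],s['opening'],s['clock'])
E
python3 chk.py 12
```

```text
lip rows [(285, np.int64(205)), (295, np.int64(205)), (305, np.int64(204)), (310, np.int64(204)), (335, np.int64(202))]
right of block [(array([329.8, 216.7]), np.int32(63), array([621. , -25.6]), array([12.5, 40.8]), 89.4)]
left [(array([317.8, 215.5]), np.int32(56), array([630.7,  13.3]), array([ 9.4, 59.6]), 89.5)]
side red bottom 320 225
side red bottom 330 231
side red bottom 340 238
[443.46856673 -19.02647771 115.34808191] [-3.14156281e+00  4.69675376e-04  6.28191358e-02] [-0.1218809  -1.13088521 -8.32560158] 0.22641870993903487 25.45
```

>>> step_arm:
  motion:
    - {"claw": 5,"delta_pos": [0,0,1],"turn": 0}
    - {"claw": 5,"delta_pos": [0,0,1],"turn": 0}
    - {"claw": 5,"delta_pos": [0,0,1],"turn": 0}
    - {"claw": 5,"delta_pos": [0,0,1],"turn": 0}
    - {"claw": 5,"delta_pos": [0,0,1],"turn": 0}
    - {"claw": 5,"delta_pos": [0,0,1],"turn": 0}
    - {"claw": 5,"delta_pos": [0,0,1],"turn": 0}
    - {"claw": 5,"delta_pos": [0,0,1],"turn": 0}
  force: 20

```text
clock: 26.12
eef_pos: [443.7, -19.0, 107.3]
tcp_rot: [3.142, 0.0, 0.063]
contact_force: [-0.0, -0.5, -8.3]
opening: 0.227
grasp_force: 119.0
```

>>> step_arm:
  motion:
    - {"claw": 5,"delta_pos": [0,0,0],"turn": 0}
    - {"claw": 5,"delta_pos": [0,0,0],"turn": 0}
    - {"claw": 5,"delta_pos": [0,0,0],"turn": 0}
    - {"claw": 5,"delta_pos": [0,0,0],"turn": 0}

```text
clock: 26.45
eef_pos: [443.7, -19.0, 107.5]
tcp_rot: [3.142, -0.0, 0.063]
contact_force: [-0.5, 0.7, -8.9]
opening: 0.229
grasp_force: 119.0
```

>>> step_arm:
  motion:
    - {"claw": 22,"delta_pos": [0,0,0],"turn": 0}
    - {"claw": 22,"delta_pos": [0,0,0],"turn": 0}
    - {"claw": 22,"delta_pos": [0,0,0],"turn": 0}
  force: 20

```text
clock: 26.7
eef_pos: [443.7, -19.0, 107.5]
tcp_rot: [3.142, -0.0, 0.063]
contact_force: [0.3, -0.5, -8.0]
opening: 0.259
grasp_force: 48.7
```

```bash
python3 chk.py 13
```

```text
lip rows [(285, np.int64(205)), (295, np.int64(205)), (305, np.int64(204)), (310, np.int64(204)), (335, np.int64(202))]
right of block [(array([329.8, 216.7]), np.int32(63), array([621. , -25.6]), array([12.5, 40.8]), 89.4)]
left [(array([317.8, 215.5]), np.int32(56), array([630.7,  13.3]), array([ 9.4, 59.6]), 89.5)]
side red bottom 320 225
side red bottom 330 232
side red bottom 340 238
[443.64500013 -19.04233482 107.45394009] [3.14157987e+00 3.86654523e-05 6.27855682e-02] [-0.76709974 -0.31349662 -8.57578613] 0.2589653251276479 26.8
```

Grip is easing. Now I'll lower the handle along the arc about the rod.

>>> step_arm:
  motion:
    - {"claw": 22.5,"delta_pos": [-1,0,3],"turn": 0}
    - {"claw": 22.5,"delta_pos": [-1,0,4],"turn": 0}
    - {"claw": 22.5,"delta_pos": [-1,0,4],"turn": 0}
    - {"claw": 22.5,"delta_pos": [-1,0,4],"turn": 0}
    - {"claw": 22.5,"delta_pos": [0,0,0],"turn": 0}
  force: 20

```text
clock: 27.22
eef_pos: [439.6, -19.3, 91.8]
tcp_rot: [-3.142, -0.0, 0.063]
contact_force: [-0.5, 0.7, -4.1]
opening: 0.267
grasp_force: 36.8
```

```bash
python3 chk.py 14
```

```text
lip rows [(285, np.int64(205)), (295, np.int64(205)), (305, np.int64(204)), (310, np.int64(204)), (335, np.int64(202))]
right of block [(array([329.8, 216.7]), np.int32(63), array([621. , -25.6]), array([12.5, 40.8]), 89.4)]
left [(array([317.8, 215.5]), np.int32(56), array([630.7,  13.3]), array([ 9.4, 59.6]), 89.5)]
side red bottom 320 225
side red bottom 330 231
side red bottom 340 238
[439.88899767 -19.28055761  92.38558276] [ 3.14157448e+00 -2.35192468e-04  6.28212635e-02] [-0.37341834  0.26919871 -5.7603237 ] 0.2641864065740957 27.3167
```

>>> step_arm:
  motion:
    - {"claw": 22.5,"delta_pos": [-2,0,5],"turn": 0}
    - {"claw": 22.5,"delta_pos": [-2,0,5],"turn": 0}
    - {"claw": 22.5,"delta_pos": [-2,0,5],"turn": 0}
    - {"claw": 22.5,"delta_pos": [-1,0,5],"turn": 0}
    - {"claw": 22.5,"delta_pos": [-1,0,5],"turn": 0}
    - {"claw": 22.5,"delta_pos": [-1,0,5],"turn": 0}
    - {"claw": 22.5,"delta_pos": [0,0,0],"turn": 0}

```text
clock: 27.9
eef_pos: [428.3, -19.8, 61.1]
tcp_rot: [-3.141, 0.004, 0.063]
contact_force: [-6.5, -0.2, -0.3]
opening: 0.263
grasp_force: 37.3
```

```bash
python3 chk.py 15
```

```text
lip rows [(285, np.int64(205)), (295, np.int64(204)), (305, np.int64(204)), (310, np.int64(203)), (335, np.int64(202))]
right of block [(array([329.8, 216.7]), np.int32(63), array([621. , -25.6]), array([12.5, 40.8]), 89.4)]
left [(array([317.7, 215.6]), np.int32(57), array([630.7,  13.3]), array([ 9.4, 59.6]), 89.5)]
side red bottom 320 224
side red bottom 330 231
side red bottom 340 237
[428.3599285  -19.82691341  61.61321434] [-3.14119364  0.00457578  0.06280292] [-6.40423284 -0.6192671  -0.47312675] 0.2636876785037251 28.0
```

>>> step_arm:
  motion:
    - {"claw": 22.5,"delta_pos": [-1,0,4],"turn": 0}
    - {"claw": 22.5,"delta_pos": [-1,0,4],"turn": 0}
    - {"claw": 22.5,"delta_pos": [-1,0,4],"turn": 0}
    - {"claw": 22.5,"delta_pos": [-1,0,4],"turn": 0}
    - {"claw": 22.5,"delta_pos": [0,0,4],"turn": 0}
    - {"claw": 22.5,"delta_pos": [0,0,4],"turn": 0}
    - {"claw": 22.5,"delta_pos": [0,0,4],"turn": 0}
    - {"claw": 22.5,"delta_pos": [0,0,0],"turn": 0}

```text
clock: 28.67
eef_pos: [423.2, -20.0, 33.1]
tcp_rot: [-3.141, 0.007, 0.063]
contact_force: [-9.8, -1.3, -1.1]
opening: 0.265
grasp_force: 36.7
```

```bash
python3 chk.py 16
```

```text
lip rows [(285, np.int64(204)), (295, np.int64(204)), (305, np.int64(203)), (310, np.int64(203)), (335, np.int64(201))]
right of block [(array([329.8, 216.7]), np.int32(63), array([621. , -25.6]), array([12.5, 40.8]), 89.4)]
left [(array([317.8, 215.4]), np.int32(58), array([632.3,  13.3]), array([ 9.4, 62.8]), 89.5)]
side red bottom 320 222
side red bottom 330 229
side red bottom 340 235
[423.19340971 -20.04668651  33.40677216] [-3.14098286  0.00667695  0.0627468 ] [-7.76160573 -0.24278577 -1.27672697] 0.26504668706289153 28.7667
```

>>> step_arm:
  motion:
    - {"claw": 22.5,"delta_pos": [-1,0,4],"turn": 0}
    - {"claw": 22.5,"delta_pos": [-1,0,4],"turn": 0}
    - {"claw": 22.5,"delta_pos": [0,0,4],"turn": 0}
    - {"claw": 22.5,"delta_pos": [0,0,4],"turn": 0}
    - {"claw": 22.5,"delta_pos": [0,0,4],"turn": 0}
    - {"claw": 22.5,"delta_pos": [0,0,4],"turn": 0}
    - {"claw": 22.5,"delta_pos": [0,0,0],"turn": 0}

```text
clock: 29.35
eef_pos: [422.1, -20.2, 9.4]
tcp_rot: [-3.141, 0.005, 0.063]
contact_force: [-6.9, -1.1, 0.3]
opening: 0.264
grasp_force: 36.8
```

```bash
python3 chk.py 17
```

```text
lip rows [(285, np.int64(204)), (295, np.int64(203)), (305, np.int64(202)), (310, np.int64(202)), (335, np.int64(200))]
right of block [(array([329.8, 216.8]), np.int32(64), array([621. , -25.6]), array([12.5, 40.8]), 89.4)]
left [(array([317.8, 215.3]), np.int32(57), array([632.3,  13.3]), array([ 9.4, 62.8]), 89.5)]
side red bottom 320 220
side red bottom 330 227
side red bottom 340 233
[422.11443849 -20.21211502   9.75208027] [-3.1411864   0.00496183  0.06284533] [-8.42642579 -0.73724236 -0.33021533] 0.2685408586536121 29.45
```

>>> step_arm:
  motion:
    - {"claw": 22.5,"delta_pos": [-1,0,3],"turn": 0}
    - {"claw": 22.5,"delta_pos": [-1,0,3],"turn": 0}
    - {"claw": 22.5,"delta_pos": [0,0,3],"turn": 0}
    - {"claw": 22.5,"delta_pos": [0,0,2],"turn": 0}
    - {"claw": 22.5,"delta_pos": [0,0,0],"turn": 0}

```text
clock: 29.87
eef_pos: [422.5, -20.4, 0.2]
tcp_rot: [3.142, 0.001, 0.063]
contact_force: [-8.9, -1.3, 22.8]
opening: 0.262
grasp_force: 40.5
```

```bash
python3 chk.py 18; python3 - <<'E'
from h import *
f=load('s18');H,S,V=masks(f)
m=(H>20)&(H<32)&(S>150)&(V>120)
print(blob(f,m,180,300,250,330,12))
print(w2px(f,[[276,-29,0],[276,-29,12]]))
E
```

```text
lip rows [(285, np.int64(204)), (295, np.int64(203)), (305, np.int64(202)), (310, np.int64(202)), (335, np.int64(200))]
right of block [(array([329.8, 216.8]), np.int32(64), array([621. , -25.6]), array([12.5, 40.8]), 89.4)]
left [(array([317.8, 215.3]), np.int32(57), array([632.3,  13.3]), array([ 9.4, 62.8]), 89.5)]
side red bottom 320 219
side red bottom 330 226
side red bottom 340 233
[ 4.22588287e+02 -2.04600218e+01  1.94762681e-01] [3.14152372e+00 4.27439001e-04 6.26261755e-02] [-7.55335594 -1.99375599 22.3367697 ] 0.2620138503939613 29.9667
[(array([251. , 303.7]), np.int32(488), array([335.3, -25. ]), array([112.1,  38.2]), 7.6)]
[[231.33354639 318.57081334]
 [230.86790351 314.91638835]]
```

The handle is on the desk (Fz +22). I'll relieve the load and release.

>>> step_arm:
  motion:
    - {"claw": 22.5,"delta_pos": [0,0,-1],"turn": 0}
    - {"claw": 26,"delta_pos": [0,0,0],"turn": 0}
    - {"claw": 34,"delta_pos": [0,0,0],"turn": 0}
    - {"claw": 46,"delta_pos": [0,0,0],"turn": 0}
    - {"claw": 50,"delta_pos": [0,0,0],"turn": 0}
    - {"claw": 50,"delta_pos": [0,0,-10],"turn": 0}
    - {"claw": 50,"delta_pos": [0,0,-30],"turn": 0}
    - {"claw": 50,"delta_pos": [0,0,-40],"turn": 0}

```text
clock: 30.63
eef_pos: [420.8, -20.2, 79.4]
tcp_rot: [-3.141, 0.005, 0.063]
contact_force: [-0.2, 0.1, 0.2]
opening: 0.587
grasp_force: 0.0
```

```bash
python3 chk.py 19; python3 - <<'E'
from h import *
g=load('t19');H,S,V=masks(g)
print('strip',blob(g,(H<35)&(V>150)&(S>30),235,275,225,290,8))
# bar end
f=load('s19');H,S,V=masks(f)
print(blob(f,(H>20)&(H<32)&(S>150)&(V>120),180,300,250,330,12))
H,S,V=masks(g);print('top yellow',blob(g,(H>20)&(H<32)&(S>150)&(V>120),300,350,280,360,12))
E
```

```text
lip rows [(285, np.int64(204)), (295, np.int64(203)), (305, np.int64(202)), (310, np.int64(202)), (335, np.int64(200))]
right of block [(array([329.8, 216.8]), np.int32(64), array([621. , -25.6]), array([12.5, 40.8]), 89.4)]
left [(array([317.8, 215.4]), np.int32(58), array([632.3,  13.3]), array([ 9.4, 62.8]), 89.5)]
side red bottom 320 219
side red bottom 330 226
side red bottom 340 233
[426.45255344 -20.49970608  84.91051999] [ 3.1406802  -0.00830839  0.06284753] [ 0.59179757 -0.08017416 -0.26201483] 0.5829243309677699 30.7333
strip [(array([252.5, 255.7]), np.int32(433), array([500.5, 217. ]), array([138.6,  30.7]), 6.3)]
[(array([251.2, 303.7]), np.int32(483), array([335.3, -25.1]), array([111.9,  38.3]), 7.1)]
top yellow [(array([330.1, 306.9]), np.int32(155), array([340.3, -22.9]), array([24.7, 55.5]), 89.5)]
```

The bar holds the press up on its own. Next, fetch the strip.

>>> step_arm:
  motion:
    - {"claw": 50,"delta_pos": [8,-32,0],"turn": 0}
    - {"claw": 50,"delta_pos": [8,-35,0],"turn": 0}
    - {"claw": 50,"delta_pos": [8,-35,0],"turn": 0}
    - {"claw": 50,"delta_pos": [8,-35,0],"turn": 0}
    - {"claw": 50,"delta_pos": [8,-35,0],"turn": 0}
    - {"claw": 50,"delta_pos": [8,-35,0],"turn": 0}
    - {"claw": 50,"delta_pos": [0,-22,0],"turn": -0.047}
    - {"claw": 50,"delta_pos": [0,0,0],"turn": 0}

```text
clock: 31.4
eef_pos: [457.0, 215.3, 80.3]
tcp_rot: [-3.14, -0.002, 0.115]
contact_force: [0.0, -0.9, 0.3]
opening: 0.581
grasp_force: 0.0
```

>>> step_arm:
  motion:
    - {"claw": 46,"delta_pos": [0,0,20],"turn": 0}
    - {"claw": 46,"delta_pos": [0,0,20],"turn": 0}
    - {"claw": 46,"delta_pos": [0,0,0],"turn": 0}

```text
clock: 31.65
eef_pos: [454.0, 210.1, 37.5]
tcp_rot: [3.14, 0.005, 0.11]
contact_force: [-0.8, -1.2, -0.3]
opening: 0.543
grasp_force: 0.0
```

>>> step_arm:
  motion:
    - {"claw": 46,"delta_pos": [2,-1,20],"turn": 0}
    - {"claw": 46,"delta_pos": [0,0,20],"turn": 0}
    - {"claw": 46,"delta_pos": [0,0,10],"turn": 0}
    - {"claw": 46,"delta_pos": [0,0,3],"turn": 0}
    - {"claw": 46,"delta_pos": [0,0,0],"turn": 0}

```text
clock: 32.07
eef_pos: [457.7, 211.9, -12.8]
tcp_rot: [3.141, 0.001, 0.109]
contact_force: [-0.3, 0.8, 0.1]
opening: 0.537
grasp_force: 0.0
```

>>> step_arm:
  motion:
    - {"claw": 22,"delta_pos": [0,0,0],"turn": 0}
    - {"claw": 22,"delta_pos": [0,0,0],"turn": 0}
    - {"claw": 22,"delta_pos": [0,0,0],"turn": 0}
    - {"claw": 22,"delta_pos": [0,0,0],"turn": 0}
  force: 20

```text
clock: 32.4
eef_pos: [458.8, 212.7, -11.6]
tcp_rot: [-3.141, -0.002, 0.11]
contact_force: [-0.9, -0.8, 7.8]
opening: 0.337
grasp_force: 20.4
```

>>> step_arm:
  motion:
    - {"claw": 22,"delta_pos": [0,0,-10],"turn": 0}
    - {"claw": 22,"delta_pos": [0,0,-10],"turn": 0}
    - {"claw": 22,"delta_pos": [6,20,0],"turn": 0}
    - {"claw": 22,"delta_pos": [8,30,0],"turn": 0}
    - {"claw": 22,"delta_pos": [8,30,0],"turn": 0}
    - {"claw": 22,"delta_pos": [8,30,0],"turn": 0.02}
    - {"claw": 22,"delta_pos": [6,25,0],"turn": 0.015}
    - {"claw": 22,"delta_pos": [3,16,0],"turn": 0.012}

```text
clock: 33.07
eef_pos: [513.8, 64.3, 8.7]
tcp_rot: [3.141, -0.002, 0.061]
contact_force: [0.1, 0.4, 0.1]
opening: 0.341
grasp_force: 19.8
```

>>> step_arm:
  motion:
    - {"claw": 22,"delta_pos": [0,0,10],"turn": 0}
    - {"claw": 22,"delta_pos": [0,0,6],"turn": 0}
    - {"claw": 22,"delta_pos": [0,0,0],"turn": 0}
    - {"claw": 22,"delta_pos": [0,0,0],"turn": 0}

```text
clock: 33.4
eef_pos: [511.6, 67.1, -8.9]
tcp_rot: [-3.142, 0.001, 0.064]
contact_force: [-0.9, 0.1, -0.6]
opening: 0.341
grasp_force: 19.8
```

```bash
python3 - <<'E'
from h import *
f=snap('side','s20');g=snap('top','t20')
H,S,V=masks(g)
print('strip',blob(g,(H>12)&(H<35)&(V>150)&(S>30),285,320,205,280,10))
red=((H<8)|(H>172))&(S>130)&(V>130)
P=np.array([[c,185.5+np.where(red[185:222,c])[0].max()] for c in range(280,312)]);w=px2w(g,P,33)[:,:2]
print('lip',np.polyfit(w[:,1]-41,w[:,0],1))
H,S,V=masks(f);print('side strip',blob(f,(H>12)&(H<35)&(V>150)&(S>30)&(S<150),250,330,200,275,8))
s=sense();print(s['eef_pos'],s['tcp_rot'],s['contact_force'],s['opening'])
E
```

```text
strip [(array([297.9, 222. ]), np.int32(101), array([605.2,  74.4]), array([25. , 37.6]), 89.7)]
lip [-6.06847197e-02  6.63205169e+02]
side strip [(array([312.1, 203.4]), np.int32(92), array([714.8, 236.5]), array([37.6, 48. ]), 52.5), (array([310.9, 247.1]), np.int32(238), array([578.6,  70.3]), array([94.7, 38. ]), 2.3), (array([284. , 259.2]), np.int32(81), array([495.4,  72.3]), array([41.9, 26.4]), 54.8)]
[512.11968695  67.1904661   -8.47157649] [-3.14154576e+00  2.66391720e-04  6.42448589e-02] [-0.56527733 -0.93623146  0.34840092] 0.3410540770450523
```

>>> step_arm:
  motion:
    - {"claw": 22,"delta_pos": [8,0,2],"turn": 0}
    - {"claw": 22,"delta_pos": [14,0,0],"turn": 0}
    - {"claw": 22,"delta_pos": [14,0,0],"turn": 0}
    - {"claw": 22,"delta_pos": [14,0,0],"turn": 0}
    - {"claw": 22,"delta_pos": [10,0,0],"turn": 0}
    - {"claw": 22,"delta_pos": [6,0,0],"turn": 0}
    - {"claw": 22,"delta_pos": [0,0,0],"turn": 0}

```text
clock: 34.08
eef_pos: [579.8, 70.8, -10.4]
tcp_rot: [-3.142, -0.001, 0.063]
contact_force: [1.1, 0.4, -0.4]
opening: 0.341
grasp_force: 19.8
```

>>> step_arm:
  motion:
    - {"claw": 22,"delta_pos": [6,0,0],"turn": 0}
    - {"claw": 22,"delta_pos": [8,0,0],"turn": 0}
    - {"claw": 22,"delta_pos": [8,0,0],"turn": 0}
    - {"claw": 22,"delta_pos": [8,0,0],"turn": 0}
    - {"claw": 22,"delta_pos": [8,0,0],"turn": 0}
    - {"claw": 22,"delta_pos": [6,0,0],"turn": 0}
    - {"claw": 22,"delta_pos": [0,0,0],"turn": 0}

```text
clock: 34.67
eef_pos: [624.0, 73.3, -10.4]
tcp_rot: [-3.142, -0.002, 0.063]
contact_force: [0.0, -0.3, 0.0]
opening: 0.342
grasp_force: 19.8
```

```bash
python3 chk.py 21;python3 - <<'E'
from h import *
f=load('s21');H,S,V=masks(f)
print('side strip',blob(f,(H>12)&(H<35)&(V>150)&(S>30)&(S<150),250,345,200,275,8))
E
```

```text
side strip [(array([334.6, 236.5]), np.int32(42), array([665.2,  67.8]), array([37.6, 16. ]), 11.7), (array([317. , 242.5]), np.int32(77), array([609.5,  78.4]), array([45.2, 27.4]), 52.3), (array([340., 259.]), np.int32(52), array([615.7, -19.1]), array([19.8, 32.4]), 1.7)]Traceback (most recent call last):
  File "chk.py", line 6, in <module>
    print('lip rows',[(c,185+np.where(red[185:222,c])[0].max()) for c in(285,295,305,310,335)])
                             ~~~~~~~~~~~~~~~~~~~~~~~~~~~~~~~^^
    return umr_maximum(a, axis, None, out, keepdims, initial, where)
ValueError: zero-size array to reduction operation maximum which has no identity
```

No resistance on the way in. The strip's end should be about 75 mm behind the lip, past the rail. I'll release it and back off.

>>> step_arm:
  motion:
    - {"claw": 22,"delta_pos": [0,0,1],"turn": 0}
    - {"claw": 42,"delta_pos": [0,0,0],"turn": 0}
    - {"claw": 42,"delta_pos": [0,0,0],"turn": 0}
    - {"claw": 42,"delta_pos": [0,0,0],"turn": 0}
    - {"claw": 42,"delta_pos": [0,0,-20],"turn": 0}
    - {"claw": 50,"delta_pos": [-20,0,-40],"turn": 0}
    - {"claw": 50,"delta_pos": [-40,10,-20],"turn": 0}
    - {"claw": 50,"delta_pos": [-40,20,0],"turn": 0}

```text
clock: 35.43
eef_pos: [534.5, 40.9, 67.6]
tcp_rot: [-3.141, -0.007, 0.064]
contact_force: [1.5, -0.5, -0.2]
opening: 0.581
grasp_force: 0.0
```

>>> step_arm:
  motion:
    - {"claw": 50,"delta_pos": [-35,25,0],"turn": 0}
    - {"claw": 50,"delta_pos": [-35,25,0],"turn": 0}
    - {"claw": 50,"delta_pos": [-29,5,0],"turn": 0}
    - {"claw": 50,"delta_pos": [0,0,0],"turn": 0}
    - {"claw": 50,"delta_pos": [0,0,0],"turn": 0}

```text
clock: 35.85
eef_pos: [437.3, -20.1, 64.2]
tcp_rot: [-3.142, 0.0, 0.061]
contact_force: [0.5, -0.2, 0.0]
opening: 0.584
grasp_force: 0.0
```

```bash
python3 chk.py 22;python3 - <<'E'
from h import *
g=load('t22');H,S,V=masks(g)
print('strip',blob(g,(H>12)&(H<35)&(V>150)&(S>30),280,312,200,250,8))
red=((H<8)|(H>172))&(S>130)&(V>130)
P=np.array([[c,185.5+np.where(red[185:222,c])[0].max()] for c in range(300,312)]);w=px2w(g,P,33)[:,:2]
print('lip',np.polyfit(w[:,1]-41,w[:,0],1))
print('bar yellow',blob(g,(H>20)&(H<32)&(S>150)&(V>120),300,350,280,360,12))
E
```

```text
lip rows [(285, np.int64(204)), (295, np.int64(203)), (305, np.int64(202)), (310, np.int64(202)), (335, np.int64(200))]
right of block [(array([329.8, 216.8]), np.int32(64), array([621. , -25.6]), array([12.5, 40.8]), 89.4)]
left [(array([317.8, 215.4]), np.int32(58), array([632.3,  13.3]), array([ 9.4, 62.8]), 89.5)]
side red bottom 320 219
side red bottom 330 226
side red bottom 340 232
[439.99855854 -19.575504    64.37323566] [ 3.14144530e+00 -2.00263559e-03  6.27060873e-02] [-0.62300305  0.29651903  0.14215945] 0.5819141440977346 35.95
strip [(array([297.4, 215.1]), np.int32(197), array([629. ,  75.9]), array([28.2, 66.2]), 89.8)]
lip [-8.66932236e-02  6.63244236e+02]
bar yellow [(array([329.6, 299. ]), np.int32(106), array([364.9, -21.6]), array([39.1, 24.9]), 4.6)]
```

>>> step_arm:
  motion:
    - {"claw": 50,"delta_pos": [-14,1,20],"turn": 0}
    - {"claw": 50,"delta_pos": [0,0,20],"turn": 0}
    - {"claw": 50,"delta_pos": [0,0,14],"turn": 0}
    - {"claw": 50,"delta_pos": [0,0,7],"turn": 0}
    - {"claw": 50,"delta_pos": [0,0,2],"turn": 0}
    - {"claw": 50,"delta_pos": [0,0,0],"turn": 0}
  force: 20

```text
clock: 36.45
eef_pos: [425.3, -21.3, 0.6]
tcp_rot: [-3.142, 0.0, 0.063]
contact_force: [-0.1, -0.2, 0.4]
opening: 0.583
grasp_force: 0.0
```

>>> step_arm:
  motion:
    - {"claw": 22.5,"delta_pos": [0,0,0],"turn": 0}
    - {"claw": 22.5,"delta_pos": [0,0,0],"turn": 0}
    - {"claw": 22.5,"delta_pos": [0,0,0],"turn": 0}
    - {"claw": 22.5,"delta_pos": [0,0,0],"turn": 0}
  force: 20

```text
clock: 36.78
eef_pos: [425.5, -21.6, 1.6]
tcp_rot: [3.141, -0.002, 0.063]
contact_force: [-0.3, 0.4, 5.8]
opening: 0.273
grasp_force: 19.7
```

>>> step_arm:
  motion:
    - {"claw": 22,"delta_pos": [0,0,-3],"turn": 0}
    - {"claw": 22,"delta_pos": [0,0,-3],"turn": 0}
    - {"claw": 22,"delta_pos": [0,0,-3],"turn": 0}
    - {"claw": 22,"delta_pos": [0,0,-3],"turn": 0}
    - {"claw": 22,"delta_pos": [0,0,-3],"turn": 0}
    - {"claw": 22,"delta_pos": [0,0,-3],"turn": 0}
    - {"claw": 22,"delta_pos": [0,0,-3],"turn": 0}
    - {"claw": 22,"delta_pos": [0,0,-3],"turn": 0}
  force: 20

```text
clock: 37.45
eef_pos: [425.1, -21.6, 25.3]
tcp_rot: [3.141, -0.001, 0.063]
contact_force: [5.2, 0.6, -4.5]
opening: 0.271
grasp_force: 19.9
```

>>> step_arm:
  motion:
    - {"claw": 22,"delta_pos": [0,0,-3],"turn": 0}
    - {"claw": 22,"delta_pos": [0,0,-3],"turn": 0}
    - {"claw": 22,"delta_pos": [0,0,-3],"turn": 0}
    - {"claw": 22,"delta_pos": [0,0,-3],"turn": 0}
    - {"claw": 22,"delta_pos": [0,0,-3],"turn": 0}
    - {"claw": 22,"delta_pos": [0,0,-3],"turn": 0}
    - {"claw": 22,"delta_pos": [0,0,-3],"turn": 0}
    - {"claw": 22,"delta_pos": [0,0,0],"turn": 0}

```text
clock: 38.12
eef_pos: [424.7, -21.5, 46.4]
tcp_rot: [3.142, -0.0, 0.063]
contact_force: [-0.0, 0.6, -7.5]
opening: 0.275
grasp_force: 20.0
```

```bash
python3 chk.py 23
```

```text
lip rows [(285, np.int64(204)), (295, np.int64(204)), (305, np.int64(203)), (310, np.int64(203)), (335, np.int64(201))]
right of block [(array([329.7, 217.2]), np.int32(66), array([616.3, -25.5]), array([12.5, 50.2]), 89.4)]
left [(array([317.6, 216.8]), np.int32(50), array([619.7,  13.4]), array([ 9.4, 37.6]), 89.5)]
side red bottom 320 221
side red bottom 330 228
side red bottom 340 234
[424.57813076 -21.54007624  45.96751839] [ 3.14157458e+00 -2.83711640e-05  6.28330147e-02] [-0.2587791   0.41311348 -7.47994134] 0.2722516314104452 38.2167
```

>>> step_arm:
  motion:
    - {"claw": 5,"delta_pos": [0,0,0],"turn": 0}
    - {"claw": 5,"delta_pos": [0,0,0],"turn": 0}
    - {"claw": 5,"delta_pos": [0,0,0],"turn": 0}
    - {"claw": 5,"delta_pos": [-4,0,-1],"turn": 0}
    - {"claw": 5,"delta_pos": [-8,0,-1.5],"turn": 0}
    - {"claw": 5,"delta_pos": [-8,0,-1.5],"turn": 0}
    - {"claw": 5,"delta_pos": [-10,0,-2],"turn": 0}
    - {"claw": 5,"delta_pos": [0,0,0],"turn": 0}
  force: 120

```text
clock: 38.88
eef_pos: [391.1, -23.4, 51.8]
tcp_rot: [-3.141, 0.003, 0.063]
contact_force: [-1.9, -0.3, -8.2]
opening: 0.224
grasp_force: 118.2
```

```bash
python3 chk.py 24; python3 - <<'E'
from h import *
g=load('t24');H,S,V=masks(g)
for r in range(202,212): print(r,' '.join(f'{V[r,c]}/{S[r,c]}' for c in range(314,334,2)))
E
```

```text
lip rows [(285, np.int64(204)), (295, np.int64(204)), (305, np.int64(203)), (310, np.int64(203)), (335, np.int64(201))]
right of block [(array([329.6, 218.2]), np.int32(72), array([608.5, -25.4]), array([12.5, 65.8]), 89.4)]
left [(array([317.6, 216.8]), np.int32(50), array([619.7,  13.4]), array([ 9.4, 37.6]), 89.5)]
side red bottom 320 221
side red bottom 330 228
side red bottom 340 235
[393.94578354 -23.47949412  52.05084185] [-3.14158466e+00  1.98705746e-04  6.26172249e-02] [-0.17855427 -0.74320783 -8.36716344] 0.22269744986794068 38.9833
202 181/182 187/177 186/177 186/177 181/178 180/186 167/186 137/184 126/186 108/163
203 127/189 108/168 105/160 93/134 92/133 92/111 82/93 84/52 78/72 79/113
204 76/60 78/105 77/129 78/150 79/152 79/168 80/159 90/147 85/165 85/165
205 85/162 86/160 84/167 81/170 122/163 122/165 122/165 126/158 122/167 121/164
206 121/162 120/166 121/166 120/168 129/160 127/163 130/159 148/141 130/161 129/158
207 126/166 125/169 127/163 128/161 127/165 127/165 128/163 150/141 129/166 127/165
208 126/166 127/167 128/163 126/166 130/163 127/163 129/168 147/141 128/165 131/160
209 126/168 128/167 128/161 147/116 165/79 168/68 179/51 169/112 128/165 130/165
210 125/167 127/161 127/165 210/19 223/11 220/12 220/10 203/57 221/66 137/112
211 126/166 177/71 196/92 218/4 230/9 226/9 225/8 230/61 235/69 148/83
```

>>> step_arm:
  motion:
    - {"claw": 5,"delta_pos": [0,0,-10],"turn": 0}
    - {"claw": 5,"delta_pos": [0,0,-15],"turn": 0}
    - {"claw": 5,"delta_pos": [0,0,-20],"turn": 0}
    - {"claw": 5,"delta_pos": [-5,0,-15],"turn": 0}
    - {"claw": 5,"delta_pos": [-10,10,0],"turn": 0}
    - {"claw": 5,"delta_pos": [-5,20,0],"turn": 0}
    - {"claw": 5,"delta_pos": [0,25,0],"turn": 0.02}
    - {"claw": 5,"delta_pos": [0,20,0],"turn": 0.03}

```text
clock: 39.65
eef_pos: [379.0, -100.6, 112.1]
tcp_rot: [3.141, -0.001, 0.013]
contact_force: [0.8, 0.3, -8.1]
opening: 0.223
grasp_force: 118.9
```

>>> step_arm:
  motion:
    - {"claw": 5,"delta_pos": [0,12,0],"turn": 0.01}
    - {"claw": 5,"delta_pos": [0,5,0],"turn": 0}
    - {"claw": 5,"delta_pos": [0,0,0],"turn": 0}
    - {"claw": 5,"delta_pos": [0,0,0],"turn": 0}

```text
clock: 39.98
eef_pos: [379.0, -116.3, 111.7]
tcp_rot: [-3.141, 0.001, 0.002]
contact_force: [-0.3, 0.3, -8.4]
opening: 0.219
grasp_force: 119.0
```

```bash
python3 chk.py 25; python3 - <<'E'
from h import *
f=load('s25');g=load('t25');H,S,V=masks(g)
print(w2px(f,[[620,-110,40]]),w2px(g,[[620,-110,40]]))
print(bartip(f,g,(335,385,245,300),(345,372,198,240)))
E
```

```text
lip rows [(285, np.int64(204)), (295, np.int64(204)), (305, np.int64(203)), (310, np.int64(203)), (335, np.int64(201))]
right of block [(array([329.8, 216.8]), np.int32(64), array([621. , -25.6]), array([12.5, 40.8]), 89.4)]
left [(array([317.6, 217.1]), np.int32(52), array([618.2,  13.4]), array([ 9.4, 40.7]), 89.5)]
side red bottom 320 221
side red bottom 330 228
side red bottom 340 235
[ 378.94679844 -115.87262411  111.7256646 ] [-3.14120173e+00  6.05322251e-04  3.45557360e-03] [-0.04085926  0.60648267 -8.53392427] 0.22034424724437165 40.0833
[[364.66213474 266.2649094 ]] [[357.59350604 215.71206704]]
n 284 [335. 246.] [372. 264.]
n 214 [356. 212.] [364. 237.]
(array([371.75, 255.  ]), array([359.5, 212. ]), array([[ 630.60431438, -116.04540498,   74.34729985]]))
```

>>> step_arm:
  motion:
    - {"claw": 5,"delta_pos": [0,0,10],"turn": 0}
    - {"claw": 5,"delta_pos": [0,0,18],"turn": 0}
    - {"claw": 5,"delta_pos": [0,0,18],"turn": 0}
    - {"claw": 5,"delta_pos": [0,0,12],"turn": 0}
    - {"claw": 22,"delta_pos": [0,0,4],"turn": 0}
    - {"claw": 22,"delta_pos": [0,0,2],"turn": 0}
    - {"claw": 22,"delta_pos": [0,0,2],"turn": 0}
    - {"claw": 22,"delta_pos": [0,0,2],"turn": 0}
  force: 20

```text
clock: 40.75
eef_pos: [379.9, -116.6, 44.4]
tcp_rot: [3.141, -0.001, 0.003]
contact_force: [0.3, 0.2, -8.3]
opening: 0.255
grasp_force: 44.7
```

>>> step_arm:
  motion:
    - {"claw": 22.5,"delta_pos": [0,0,5],"turn": 0}
    - {"claw": 22.5,"delta_pos": [0,0,6],"turn": 0}
    - {"claw": 22.5,"delta_pos": [0,0,6],"turn": 0}
    - {"claw": 22.5,"delta_pos": [0,0,6],"turn": 0}
    - {"claw": 22.5,"delta_pos": [0,0,6],"turn": 0}
    - {"claw": 22.5,"delta_pos": [0,0,6],"turn": 0}
    - {"claw": 22.5,"delta_pos": [0,0,5],"turn": 0}
    - {"claw": 22.5,"delta_pos": [0,0,5],"turn": 0}

```text
clock: 41.42
eef_pos: [379.1, -116.6, -1.7]
tcp_rot: [-3.142, 0.0, 0.003]
contact_force: [-1.7, -0.1, -6.2]
opening: 0.263
grasp_force: 33.4
```

>>> step_arm:
  motion:
    - {"claw": 22.5,"delta_pos": [0,0,3],"turn": 0}
    - {"claw": 22.5,"delta_pos": [0,0,3],"turn": 0}
    - {"claw": 22.5,"delta_pos": [0,0,2],"turn": 0}
    - {"claw": 22.5,"delta_pos": [0,0,2],"turn": 0}
    - {"claw": 22.5,"delta_pos": [0,0,0],"turn": 0}
    - {"claw": 26,"delta_pos": [0,0,0],"turn": 0}
    - {"claw": 36,"delta_pos": [0,0,0],"turn": 0}
    - {"claw": 46,"delta_pos": [0,0,0],"turn": 0}

```text
clock: 42.08
eef_pos: [380.1, -116.8, -10.8]
tcp_rot: [3.141, -0.002, 0.003]
contact_force: [-0.4, 0.9, -0.1]
opening: 0.531
grasp_force: 0.0
```

>>> step_arm:
  motion:
    - {"claw": 50,"delta_pos": [0,0,-10],"turn": 0}
    - {"claw": 50,"delta_pos": [0,0,-30],"turn": 0}
    - {"claw": 50,"delta_pos": [0,0,-40],"turn": 0}
    - {"claw": 50,"delta_pos": [0,0,-40],"turn": 0}
    - {"claw": 50,"delta_pos": [0,30,0],"turn": 0}
    - {"claw": 50,"delta_pos": [0,40,0],"turn": 0}
    - {"claw": 50,"delta_pos": [0,40,0],"turn": 0}
    - {"claw": 50,"delta_pos": [0,0,0],"turn": 0}

```text
clock: 42.75
eef_pos: [381.4, -232.7, 110.2]
tcp_rot: [3.137, -0.005, 0.0]
contact_force: [-0.3, 0.8, 0.1]
opening: 0.587
grasp_force: 0.0
```

```bash
python3 chk.py 26; python3 - <<'E'
from h import *
f=load('s26');g=load('t26');H,S,V=masks(g)
print('strip',blob(g,(H>12)&(H<35)&(V>150)&(S>30),280,312,200,250,8))
print('bar top',blob(g,((S<75)&(V>75))|((H>20)&(H<32)&(S>150)),345,375,200,370,12))
red=((H<8)|(H>172))&(S>130)&(V>130)
P=np.array([[c,185.5+np.where(red[185:222,c])[0].max()] for c in range(302,338)]);w=px2w(g,P,33)[:,:2]
print('lip',np.polyfit(w[:,1]-41,w[:,0],1))
H,S,V=masks(f)
print('bar side z12',blob(f,((S<60)&(V>60))|((H>20)&(H<32)&(S>150)&(V>150)),190,385,255,345,12))
# lower lip corner heights via side view: front right corner bottom
red=((H<8)|(H>172))&(S>130)
r=np.where(red[200:270,300:390].any(1))[0].max()+200; print('lowest red',r,np.where(red[r,300:390])[0]+300)
for fn in('side0','s19'):
    a=load(fn);h,s,v=masks(a);m=((h<8)|(h>172))&(s>130);r=np.where(m[200:270,300:390].any(1))[0].max()+200;print(fn,r,np.where(m[r,300:390])[0]+300)
lip=np.array([664,41]);c=lip+np.array([.0628*100,-.998*100])*1
for z in(18,29,34): print(z,w2px(f,[[c[0],c[1],z]]))
E
```

```text
lip rows [(285, np.int64(204)), (295, np.int64(204)), (305, np.int64(203)), (310, np.int64(203)), (335, np.int64(201))]
right of block [(array([329.8, 216.8]), np.int32(64), array([621. , -25.6]), array([12.5, 40.8]), 89.4)]
left [(array([317.6, 217.1]), np.int32(52), array([618.2,  13.4]), array([ 9.4, 40.7]), 89.5)]
strip [(array([297.4, 215.3]), np.int32(194), array([627.5,  75.9]), array([28.2, 63.1]), 89.8)]
bar top [(array([358.4, 254.4]), np.int32(671), array([ 487.1, -112.5]), array([ 25.8, 289.4]), 89.8), (array([359.8, 325.3]), np.int32(267), array([ 286.9, -115.1]), array([24.7, 98.7]), 89.4), (array([370.9, 355.5]), np.int32(213), array([ 201.6, -140.5]), array([ 34. , 108.1]), 89.4)]
lip [-6.07778773e-02  6.60537783e+02]
bar side z12 [(array([350.6, 282.7]), np.int32(363), array([ 572.4, -115.6]), array([ 69.3, 108.6]), 55.0), (array([302.1, 311.1]), np.int32(488), array([ 413.5, -135.5]), array([ 62.7, 140.9]), 89.6), (array([255.5, 334.5]), np.int32(453), array([ 286.6, -118.7]), array([102.3,  35.6]), 0.0)]
lowest red 251 [364 365 366 367]
side0 254 [364 365 366 367]
s19 249 [364 365 366 367]
18 [[365.94300582 255.43748528]]
29 [[366.14470952 252.15750648]]
34 [[366.23695489 250.65719896]]Traceback (most recent call last):
  File "chk.py", line 11, in <module>
    r=np.where(red[200:262,c])[0]; print('side red bottom',c,200+r.max())
                                                                 ~~~~~^^
    return umr_maximum(a, axis, None, out, keepdims, initial, where)
ValueError: zero-size array to reduction operation maximum which has no identity
```

>>> step_arm:
  motion:
    - {"claw": 50,"delta_pos": [0,0,0],"turn": 0}
    - {"claw": 50,"delta_pos": [0,0,0],"turn": 0}
    - {"claw": 50,"delta_pos": [0,0,0],"turn": 0}

```text
clock: 43.1
eef_pos: [379.4, -225.5, 108.7]
tcp_rot: [-3.141, 0.001, 0.004]
contact_force: [0.2, -1.1, -0.9]
opening: 0.591
grasp_force: 0.0
```

```bash
python3 -c "
from rig import *
print(sign_off())"
```

```text
the job is handed in; nothing more can be done
None
```

I handed the job in at 43 s. By the last camera measurements the press stands level on the strip and the bar lies flat, clear of press and block; the sign-off gave no verdict. On the way the drooping bar knocked the block, so I moved it back with the gripper, and the levering shifted the press about 3–4 mm.

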